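Punching the hanging holes of serving paddles

TASK

Work through the serving paddles in the dowel rack one at a time from the top, two or three of them: lift the top paddle off the pile, lay it flat on the marking board cross side up, set the tip of the automatic punch on the pencil cross of its handle and press straight down until it snaps, then stack the paddle flat and lengthwise in the shallow tray before punching the next. At the end every paddle is in the tray and the punch stands in its block again; mark no paddle off its cross and leave the mug and the mallet alone.

Things in the scene. Friction and masses are not known exactly. Their poses are not given: they have to be found in the camera images.
- rack: stock rack, fixed: base 260 x 110 x 12 mm with six 10 mm dowel posts, tops 70 mm above the bench, about 3 mm clear of the pile. Origin: bench height, below the paddles' origins; axes as theirs. Posts at (x, y) = (-66, +-39), (85, +-24.5), (-98, 0), (128, 0) mm: lift a paddle straight up until its underside is over 70 mm. Room for fingers beside the blade from x = -50 to +40 mm
- paddle1: top of the pile if present (order from the top: paddle1, 2, 3): pale wooden serving paddle, 210 mm long, 18 mm thick: a blade 62 mm wide with a round end, x = -90 to +40 mm, then a handle 32 mm wide to x = +120 mm. Origin: underside, centre line, at the balance point (grip it here, across the 62 mm); +x to the handle's end, z up. 0.13 kg. None if absent in this run, or held
- paddle2: next in the pile: pale wooden serving paddle, 210 mm long, 18 mm thick: a blade 62 mm wide with a round end, x = -90 to +40 mm, then a handle 32 mm wide to x = +120 mm. Origin: underside, centre line, at the balance point (grip it here, across the 62 mm); +x to the handle's end, z up. 0.13 kg. None if absent in this run, or held
- paddle3: lowest in the pile: pale wooden serving paddle, 210 mm long, 18 mm thick: a blade 62 mm wide with a round end, x = -90 to +40 mm, then a handle 32 mm wide to x = +120 mm. Origin: underside, centre line, at the balance point (grip it here, across the 62 mm); +x to the handle's end, z up. 0.13 kg. None if absent in this run, or held
- cross1 (a point): where the two pencil lines of 24 mm cross on the upper face of paddle1: 98 mm from paddle1's origin along its +x, on its centre line, 22 mm from the tip of the handle
- cross2 (a point): where the two pencil lines of 24 mm cross on the upper face of paddle2: 98 mm from paddle2's origin along its +x, on its centre line, 22 mm from the tip of the handle
- cross3 (a point): where the two pencil lines of 24 mm cross on the upper face of paddle3: 98 mm from paddle3's origin along its +x, on its centre line, 22 mm from the tip of the handle
- board: the marking board, fixed: dark wood, 260 (x) x 200 (y) x 15 mm, with a stop batten 16 mm wide and 10 mm high on it along its far (+x) edge, so the free face runs from x = -130 to +114 mm. Origin: centre of the underside, at bench height; z up
- tray: shallow cork-lined tray, loose (0.7 kg): 280 (x) x 150 (y) mm outside, floor 8 mm thick, walls 6 mm thick, their tops 22 mm above its underside. Origin: centre of the underside; x along its length. It takes one paddle lengthwise, with finger room beside it, and the others on top of that one; the handles may point to either end
- block: the punch block, fixed: dark wood, 80 x 80 x 52 mm, with one stepped hole in the middle of its top, 20 mm wide for the upper 22 mm and 8 mm wide below, 42 mm deep in all, in which the punch stands on its tip. Origin: centre of the underside
- block_hole0 (a point): the middle of the hole's mouth, on the block's top face
- punch: automatic centre punch, steel, 140 mm long, 0.17 kg, standing tip down in its block (may lean 4 degrees): a 5 mm rod (the nose) at the foot, a cone, from 38 mm above the tip a round barrel 17 mm thick, and a cap 19 mm thick from 120 mm up. Origin: the tip while the nose is out; z from tip to cap. Grip the barrel from above 100 mm above the tip, firmly (60 N or more)
- punch_grip (a point): on the punch's axis, 100 mm above the tip: a good height to grip it
- punch_zero (a point): fixed on the punch's barrel: the place of the tip while the nose is out (same as punch's origin)
- punch_tip (a point): the tip of the nose; it goes back into the barrel with the nose
- punch_nose (a joint): how far the nose is pressed into the barrel (m): 0 out, 0.011 fully in. The push climbs from 3 N to 12 N at 0.0045, then the spring trips and the push falls away to 5 N at 0.011; it has snapped when past 0.008. So press 10 to 11 mm down after the tip has met the wood. Lifted off, it comes out, cocked again
- mug: a white mug, 82 mm wide and 92 mm tall, to be left alone; origin under its middle. Absent in some runs
- mallet: a round wooden carver's mallet, to be left alone: it stands on its head (76 mm wide, 105 mm tall), handle up to 235 mm; origin on its axis at the top of the head
Not all that is in view belongs to the job. Of the things like the punch, leave any that is blue or turquoise; of the rest the larger one is meant.

How it is judged:
By the outcome, as a careful person would: the job done as asked, in the order asked, and still so for the second after the job is handed in, with the robot touching nothing.
Of paddle1, jar, mug only 1 to 2 are there at a start; the rules pass over those that are not, and their reading is None.
At some moment in a run one of tray, paddle1, paddle3 may be knocked a few centimetres aside while the robot is not near it.
It also fails if it takes over 210 s, if anything falls off the work surface, if the arm or the gripper's body presses on something with over 40 N, if the wrist force passes 120 N, or if a joint passes its speed limit or range.

ROBOT

A 6-joint arm with a two-finger parallel gripper is mounted at the origin on the work surface. World frame = base frame: x ahead of the robot, y to its left, z up, the work surface at z = 0. Lengths are in mm, angles in rad, forces in N, time in s.
With the tool pointing down it reaches from about 375 to 975 mm from the base axis. Payload 3.8 kg.
Tool frame: the origin (TCP) lies between the finger pads; the fingertips stand 8 mm ahead of it and the grasp point (between the pads) lies 11 mm behind it; z points along the fingers, y is the direction in which the jaws open and shut (so a half turn about z gives the same grasp; the last joint's range is limited). The gripper opens to 88 mm and grips with 3 to 60 N. Pads are 18 mm wide; open, the fingers measure 123 mm over their backs; the gripper's body (75 mm by 187 mm) begins 45 mm behind the grasp point.
Start: joints at [-1.326, 0.264, 1.604, -0, 1.274, -0.037], TCP at [187.702, -648.372, 246.706] pointing down, gripper open.
Joint ranges: [-2.63, 2.63], [-0.94, 2.18], [0.31, 2.57], [-1.31, 4.45], [0, 2.66], [-2.55, 2.55]. Speed limits (rad/s): [2.57, 2.57, 3.14, 3.14, 3.14, 3.14].

INTERFACE

Orientations are given as a unit quaternion [w, x, y, z].
In Python, from plant import status, capture, job gives the robot as it stands.
- The arm moves only by the tool send_rows, never from a script. Its argument "motion" is a list that holds one entry, the list of rows, each a list of 5 numbers: the shift along the world's x, y, z in m, then the turn about the world's z in degrees, then the closure in counts, from 0 (fully open) to 255 (shut). A call has 1 to 5 rows; each row shifts and turns the commanded pose from where the row before left it; what a row does not reach is not made up. A row lasts 1/12 s, in which the tool goes at most 41.7 mm and 7.16 degrees, less where a joint would pass 70% of its speed; a pose out of reach is approached as far as the arm can. A call with a gripper value outside its range is refused whole. The fingers move at their own pace and stop on an object; "grip_force" is the grip in N (left out, the last holds). Time passes only in rows, so rows that do not move let the fingers close. It gives the time, the measured TCP pose, the force and the opening at its end, in the units of the state.
- status.observe(): the state, without advancing time (a new reading comes with each control period).
- capture(name): name is "scene" or "top" or "wrist"; returns a dict with "image" (400x640x3 uint8, red, green, blue), "camera_matrix" (3x3 intrinsics, pixels), "world_to_cam" (4x4, takes a point from world to camera coordinates). Camera axes: x right, y down, z forward; pixel columns grow to the right and rows downward; lengths in mm; the calibration is good to about 2 mm. The wrist camera is an equidistant fisheye: a pixel r from the principal point sees the ray r / f radians off the axis. A picture is of the moment at which its call begins. There is no depth.
- job.finish_job(): hands the job in, once; it reports no verdict.
The state is a dict: "time_s": time; "qpos": joint angles; "dq": joint speeds; "joint_efforts": joint torques, N m; "ee_pos": TCP position; "ee_rot": TCP orientation; "wrist_force": force on the tool from outside, world axes, zero at the start; "torque": the same for the moment, N m; "finger_gap": opening from 0.0 (shut) to 1.0 (fully open).
Only numpy, scipy, OpenCV 4.12 (cv2) and the standard library are available. Lean on these libraries where they do the work, as an engineer would, in place of code of your own. Each camera call takes 0.05 s, during which the arm holds its last target. There are 200 camera calls.

## Working session

There is one attempt and no reset: what is moved stays moved. The work goes in short steps, Python scripts to look and compute and a tool call to move; the robot and the scene stay as the last step left them, time stands still between calls to the robot, and variables do not carry over. Pictures are saved under pics/ and viewed, about 12 in all and at most 16, crops included, and the job is handed in when it is done.

Besides the shell and the picture viewer there is one more tool, called after "Call:" as name([rows], argument=value, ...), one row to a line, values as JSON. send_rows: Moves the arm, as the interface text tells. Its arguments: {"type":"object","properties":{"motion":{"type":"array","items":{"type":"array","items":{"type":"array","items":{"type":"number"}}}},"grip_force":{"type":"number"}},"required":["motion"]}

```bash
mkdir -p pics; ls
cat > h.py <<'E'
import numpy as np, cv2
from plant import status, capture, job
def snap(name,fn=None):
    c=capture(name)
    if fn: cv2.imwrite('pics/'+fn,c['image'][:,:,::-1])
    return c
def ray(c,u,v,fish=False):
    K=np.array(c['camera_matrix'],float);T=np.array(c['world_to_cam'],float);R,t=T[:3,:3],T[:3,3]
    x=(u-K[0,2])/K[0,0];y=(v-K[1,2])/K[1,1]
    if fish:
        th=np.hypot(x,y);s=np.sin(th)/th if th>1e-9 else 1
        d=np.array([x*s,y*s,np.cos(th)])
    else: d=np.array([x,y,1.])
    return -R.T@t, R.T@(d/np.linalg.norm(d))
def onz(c,u,v,z,fish=False):
    o,d=ray(c,u,v,fish);return o+d*(z-o[2])/d[2]
def proj(c,p):
    K=np.array(c['camera_matrix'],float);T=np.array(c['world_to_cam'],float)
    q=T[:3,:3]@np.array(p,float)+T[:3,3];q=K@q;return q[:2]/q[2]
E
python3 - <<'E'
from h import *
a=snap('top','top0.png');b=snap('scene','sc0.png')
import pickle;pickle.dump((a,b),open('c0.pkl','wb'))
for c in(a,b):print(np.round(c['camera_matrix'],1),np.round(c['world_to_cam'],3))
print(status.observe())
E
```

```text
pics
[[383.1   0.  317.1]
 [  0.  383.1 206.8]
 [  0.    0.    1. ]] [[-1.70000e-02 -9.99000e-01 -4.50000e-02  2.94730e+01]
 [-9.87000e-01  2.40000e-02 -1.60000e-01  6.16482e+02]
 [ 1.61000e-01  4.20000e-02 -9.86000e-01  7.88756e+02]
 [ 0.00000e+00  0.00000e+00  0.00000e+00  1.00000e+00]]
[[417.7   0.  325.7]
 [  0.  417.7 202. ]
 [  0.    0.    1. ]] [[ 8.590000e-01  5.110000e-01 -4.000000e-03 -5.434530e+02]
 [ 2.800000e-01 -4.780000e-01 -8.320000e-01 -1.013930e+02]
 [-4.280000e-01  7.140000e-01 -5.540000e-01  1.175679e+03]
 [ 0.000000e+00  0.000000e+00  0.000000e+00  1.000000e+00]]
{'time_s': 0.1, 'qpos': array([-1.32591516e+00,  2.64678306e-01,  1.60518812e+00,  3.13913495e-05,
        1.27369757e+00, -3.68771112e-02]), 'dq': array([-1.31576921e-03, -2.69271130e-03, -3.76799004e-03, -3.74376267e-04,
       -8.49440083e-05, -7.83214548e-04]), 'joint_efforts': array([ 1.81864576e-03, -5.03618681e+01, -3.58071327e+01,  7.32925627e-02,
        2.34038086e-02, -5.93987102e-05]), 'ee_pos': array([ 187.55702702, -647.79258162,  245.53878687]), 'ee_rot': array([-9.81903557e-04,  9.90093102e-01,  1.40408964e-01, -8.74047321e-05]), 'wrist_force': array([ 0.50685304, -0.34285771, -0.47821258]), 'torque': array([-0.04773017,  0.01305334,  0.03287233]), 'finger_gap': 1.0010400447528043}
```

View pics/top0.png

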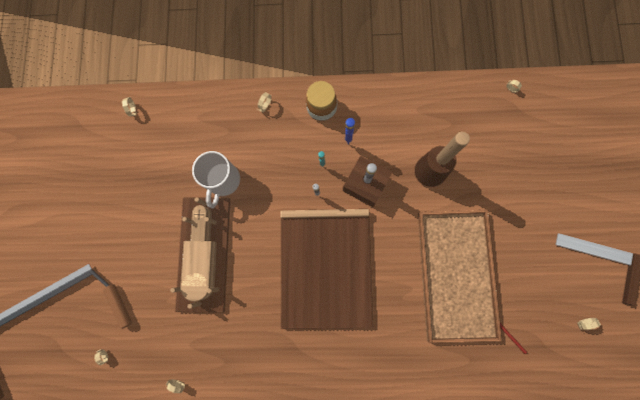

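View pics/sc0.png

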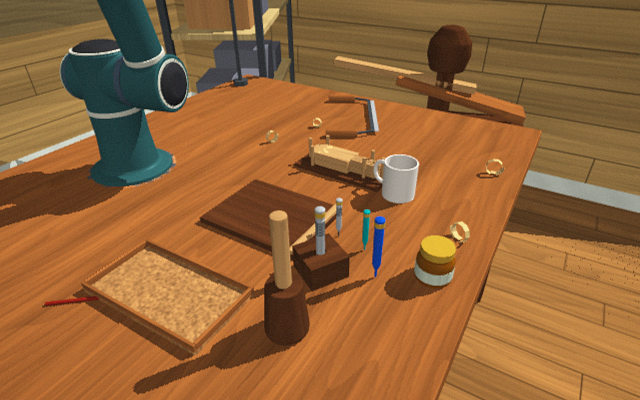

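Run:
```python
from h import *
import pickle
a,b=pickle.load(open('c0.pkl','rb'))
w=snap('wrist','w0.png')
print(np.round(w['camera_matrix'],1),np.round(w['world_to_cam'],3).tolist())
im=a['image'][:,:,::-1]
c1=cv2.resize(im[185:325,165:245],None,fx=4,fy=4,interpolation=cv2.INTER_CUBIC)
c2=cv2.resize(im[145:215,300:400],None,fx=4,fy=4,interpolation=cv2.INTER_CUBIC)
o=np.zeros((560,800,3),np.uint8);o[:,:320]=c1;o[:280,400:800]=c2
cv2.imwrite('pics/cr0.png',o)
for n,u,v,z in [('cross',199.5,214,48),('bladeend',195,299,48),('board TL',280,213,15),('board TR',370,213,15),('BL',281,329,15),('BR',371,329,15),('tray',419,213,22),('tray',487,213,22),('tray',432,343,22),('tray',502,340,22),('cap',371,169,150),('mug',211,166,92),('mallet',461,140,235),('jar',321,95,80)]:
    print(n,np.round(onz(a,u,v,z),0))
```

```text
[[309.7   0.  324.5]
 [  0.  309.7 199.9]
 [  0.    0.    1. ]] [[0.279, -0.96, -0.002, -673.425], [-0.924, -0.269, 0.272, -37.753], [-0.261, -0.074, -0.962, 390.014], [0.0, 0.0, 0.0, 1.0]]
cross [607. 279.  48.]
bladeend [423. 282.  48.]
board TL [610. 103.  15.]
board TR [ 606. -101.   15.]
BL [355. 102.  15.]
BR [353. -94.  15.]
tray [ 602. -209.   22.]
tray [ 599. -358.   22.]
tray [ 324. -220.   22.]
tray [ 329. -366.   22.]
cap [673. -94. 150.]
mug [704. 241.  92.]
mallet [ 697. -241.  235.]
jar [863.   3.  80.]
```

View pics/cr0.png

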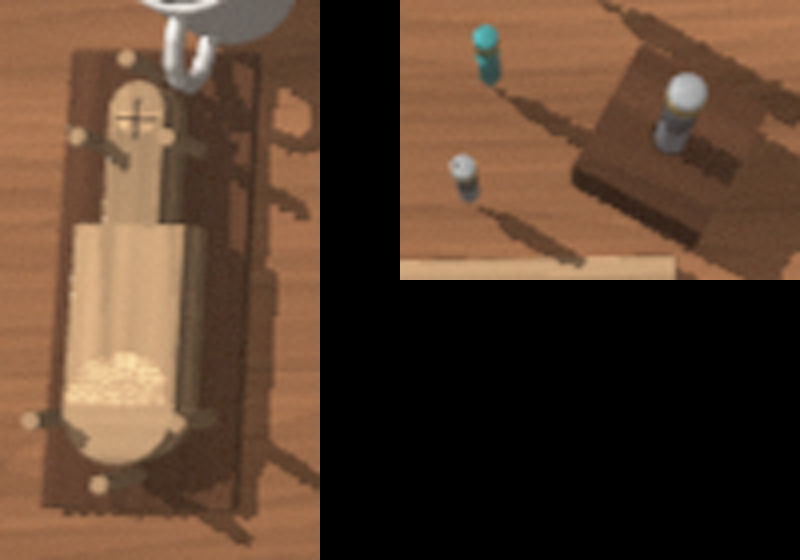

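The top image shows the rack at left with mug near the handle end. Crop: cross at (199,214.5), handle tip (199.5,205.5) and blade end (194,301). The grey punch is in the block (cap at about (371,168)); the small grey, turquoise and blue ones are decoys. The jar and mug are both present, so paddle1 should be absent, which leaves a pile of two. I'll move over the tray and then the rack.

Call:
send_rows([
  [[0.025, 0.0333, 0, -1.35, 0], [0.025, 0.0333, 0, -1.35, 0], [0.025, 0.0333, 0, -1.35, 0], [0.025, 0.0333, 0, -1.35, 0], [0.025, 0.0333, 0, -1.35, 0]],
])

```text
time_s: 0.57
ee_pos: [313.3, -480.1, 246.3]
ee_rot: [-0.0, 0.997, 0.081, -0.0]
wrist_force: [-0.5, -0.2, -0.4]
finger_gap: 0.998
```

Call:
send_rows([
  [[0.025, 0.0333, 0, -1.35, 0], [0.025, 0.0333, 0, -1.35, 0], [0.025, 0.0333, 0, -1.35, 0], [0.025, 0.0333, 0, -1.35, 0], [0.025, 0.0333, 0, -1.35, 0]],
])

```text
time_s: 0.98
ee_pos: [438.3, -313.4, 246.6]
ee_rot: [-0.0, 1.0, 0.022, -0.0]
wrist_force: [0.9, -0.3, 0.4]
finger_gap: 1.002
```

Call:
send_rows([
  [[0, 0.0333, 0, -1.35, 0], [0, 0.0333, 0, -1.35, 0], [0, 0, 0, 0, 0], [0, 0, 0, 0, 0]],
])

```text
time_s: 1.32
ee_pos: [437.7, -247.2, 246.5]
ee_rot: [0.0, 1.0, 0.001, -0.0]
wrist_force: [-0.2, -0.1, 0.2]
finger_gap: 0.996
```

Run:
```python
from h import *
import pickle
pickle.dump(snap('wrist','w1.png'),open('w1.pkl','wb'));s=status.observe();print(s['time_s'],s['ee_pos'],s['ee_rot'],s['wrist_force'])
```

```text
1.3667 [ 437.75370352 -248.4496799   246.6789681 ] [3.12654975e-04 9.99999821e-01 5.08376727e-04 3.53506177e-05] [-0.33217376 -0.61035751  1.06211323]
```

Call:
send_rows([
  [[0, 0.04, 0, 0, 0], [0, 0.04, 0, 0, 0], [0, 0.04, 0, 0, 0], [0, 0.04, 0, 0, 0], [0, 0.04, 0, 0, 0]],
])

```text
time_s: 1.78
ee_pos: [437.8, -48.8, 246.9]
ee_rot: [0.0, 1.0, -0.002, 0.0]
wrist_force: [0.6, 0.9, -0.2]
finger_gap: 0.996
```

Call:
send_rows([
  [[0, 0.04, 0, 0, 0], [0, 0.04, 0, 0, 0], [0, 0.04, 0, 0, 0], [0, 0.04, 0, 0, 0], [0, 0.04, 0, 0, 0]],
])

```text
time_s: 2.2
ee_pos: [438.4, 152.0, 247.0]
ee_rot: [0.0, 1.0, -0.001, 0.001]
wrist_force: [0.1, -1.2, 0.2]
finger_gap: 1.002
```

Call:
send_rows([
  [[0.01, 0.04, 0, 0, 0], [0.01, 0.04, 0, 0, 0], [0.01, 0.04, 0, 0, 0], [0, 0.04, 0, 0, 0], [0, 0, 0, 0, 0]],
])

```text
time_s: 2.62
ee_pos: [469.2, 316.4, 246.4]
ee_rot: [-0.002, 1.0, 0.001, 0.0]
wrist_force: [-0.2, -0.3, -0.4]
finger_gap: 0.999
```

Call:
send_rows([
  [[0, 0, 0, 0, 0], [0, 0, 0, 0, 0]],
])

```text
time_s: 2.78
ee_pos: [468.3, 310.1, 246.1]
ee_rot: [0.001, 1.0, -0.001, -0.0]
wrist_force: [-0.3, -0.1, -1.2]
finger_gap: 1.0
```

Run:
```python
from h import *
import pickle
w=snap('wrist','w2.png');pickle.dump(w,open('w2.pkl','wb'));s=status.observe();print(s['time_s'],s['ee_pos'],s['ee_rot'],s['wrist_force'])
print(np.round(w['world_to_cam'],3).tolist())
```

```text
2.8333 [468.22887202 309.59318107 246.31777601] [ 5.62951090e-04  9.99999087e-01 -1.20103668e-03 -2.59801850e-04] [ 0.91570634  0.08858253 -0.36154685]
[[-0.001, -1.0, 0.002, 310.636], [-0.962, 0.001, 0.272, 412.626], [-0.272, -0.001, -0.962, 517.413], [0.0, 0.0, 0.0, 1.0]]
```

View pics/w2.png

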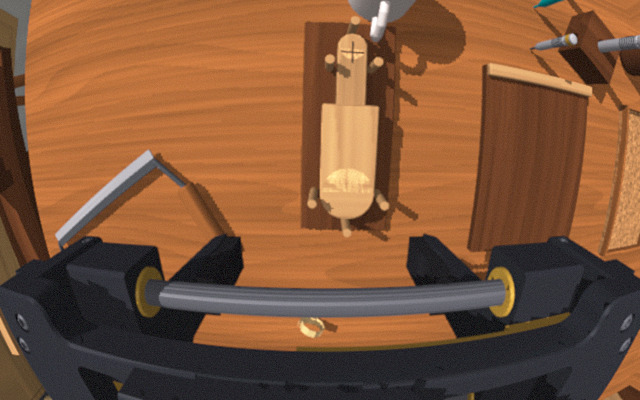

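View pics/w1.png

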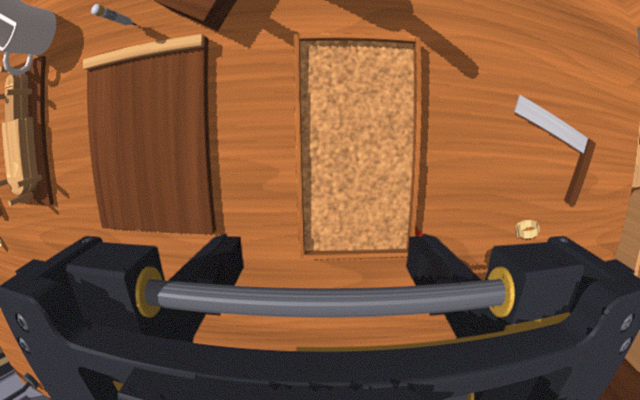

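```bash
cat >> h.py <<'E'
def tri(rs):
    A=0;b=0
    for o,d in rs:
        P=np.eye(3)-np.outer(d,d);A=A+P;b=b+P@o
    return np.linalg.solve(A,b)
def wood(im,box,lo=(12,60,120),hi=(26,150,255)):
    u0,v0,u1,v1=box
    m=cv2.inRange(cv2.cvtColor(im,cv2.COLOR_RGB2HSV),lo,hi);k=np.zeros_like(m);k[v0:v1,u0:u1]=m[v0:v1,u0:u1]
    return k
E
python3 - <<'E'
from h import *
import pickle
a,b=pickle.load(open('c0.pkl','rb'));w2=pickle.load(open('w2.pkl','rb'));w1=pickle.load(open('w1.pkl','rb'))
p=lambda *x:np.round(tri(x),1)
print('cross',p(ray(w2,352,49.5,1),ray(a,199,214.5)))
print('tip',p(ray(w2,353,33.5,1),ray(a,199.5,205.5)),'end',p(ray(w2,347,218.5,1),ray(a,193.8,301)))
for z in(48,66):
  q=[onz(w2,u,v,z,1) for u,v in[(321,104),(378,106),(353,33.5),(347,218.5),(352,49.5)]]
  print(z,np.linalg.norm(q[0]-q[1]),np.linalg.norm(q[2]-q[3]),np.linalg.norm(q[4]-q[2]),np.round(q,1).tolist())
print('traywrist',[np.round(onz(w1,u,v,22,1),1).tolist() for u,v in[(296,37),(420,38),(415,252),(303,256)]])
print('board',[np.round(onz(w1,u,v,z,1),1).tolist() for u,v,z in[(84,68,25),(205,37,25),(214,235,15),(102,228,15)]])
print('punch cap-top, base', onz(a,371.2,167.5,150), onz(a,300+272/4,145+145/4,52))
d=b['image']; 
print(p(ray(a,371.2,167.5),ray(b,320,208)))
E
```

```text
cross [608.5 280.4  47.1]
tip [627.7 279.3  48.4] end [419.7 284.6  47.2]
48 61.6867932506972 208.4895095524418 18.55149940294148 [[549.6, 314.0, 48.0], [548.4, 252.3, 48.0], [628.9, 279.5, 48.0], [420.5, 284.4, 48.0], [610.4, 280.7, 48.0]]
66 58.392396374533874 197.35508105020097 17.560752462460684 [[549.0, 313.8, 66.0], [547.9, 255.4, 66.0], [624.1, 281.2, 66.0], [426.8, 285.8, 66.0], [606.6, 282.3, 66.0]]
traywrist [[601.1, -213.1, 22.0], [606.0, -360.2, 22.0], [333.0, -367.7, 22.0], [328.9, -219.0, 22.0]]
board [[601.1, 98.4, 25.0], [609.5, -102.0, 25.0], [353.2, -97.8, 15.0], [356.1, 101.7, 15.0]]
punch cap-top, base [675.58946806 -94.19366583 150.        ] [670.77332684 -96.16377731  52.        ]
[676.7 -94.1 147.5]
```

Call:
send_rows([
  [[0.021, -0.014, -0.03, -0.7, 0], [0.02, -0.013, -0.03, -0.7, 0], [0, 0, -0.03, 0, 0], [0, 0, -0.03, 0, 0], [0, 0, -0.03, 0, 0]],
])

```text
time_s: 3.25
ee_pos: [509.6, 281.5, 95.9]
ee_rot: [-0.0, 1.0, -0.015, 0.0]
wrist_force: [-0.8, 1.0, 0.2]
finger_gap: 1.002
```

Call:
send_rows([
  [[0, 0, -0.024, 0, 0], [0, 0, 0, 0, 0], [0, 0, 0, 0, 0]],
])

```text
time_s: 3.5
ee_pos: [507.8, 281.8, 71.7]
ee_rot: [0.001, 1.0, -0.014, -0.002]
wrist_force: [0.4, 0.2, 0.8]
finger_gap: 1.0
```

Run:
```python
from h import *
w=snap('wrist','w3.png');s=status.observe();print(s['time_s'],s['ee_pos'],s['ee_rot'],s['wrist_force'])
```

```text
3.55 [509.30095116 282.96235378  73.50563165] [ 5.30237178e-06  9.99906932e-01 -1.36420315e-02  1.46336977e-04] [-0.43832017 -1.51783138  0.48938445]
```

View pics/w3.png

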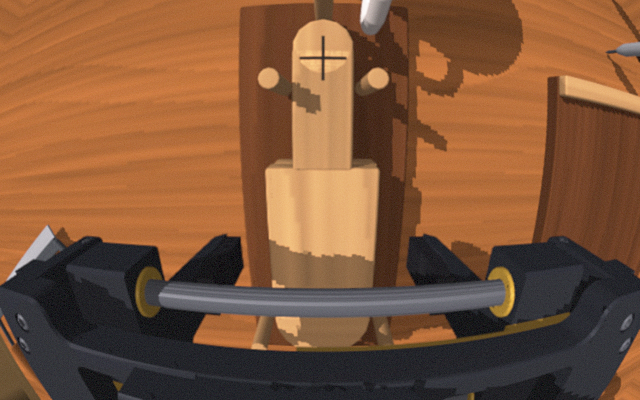

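The view from above the pile shows the blade (266–378) centred between the fingers (240–410). The cross is at (323,58). Descending to grip.

Call:
send_rows([
  [[0, 0, -0.016, 0, 0], [0, 0, -0.0155, 0, 0], [0, 0, 0, 0, 0], [0, 0, 0, 0, 255], [0, 0, 0, 0, 255]],
], grip_force=30)

```text
time_s: 3.97
ee_pos: [510.2, 284.7, 43.5]
ee_rot: [-0.001, 1.0, -0.013, 0.002]
wrist_force: [-0.3, -0.6, 0.1]
finger_gap: 0.875
```

Call:
send_rows([
  [[0, 0, 0, 0, 255], [0, 0, 0, 0, 255], [0, 0, 0, 0, 255], [0, 0, 0, 0, 255], [0, 0, 0, 0, 255]],
])

```text
time_s: 4.38
ee_pos: [509.7, 284.5, 42.7]
ee_rot: [-0.0, 1.0, -0.013, 0.001]
wrist_force: [-1.6, -1.9, 6.3]
finger_gap: 0.701
```

Call:
send_rows([
  [[0, 0, 0.005, 0, 255], [0, 0, 0.015, 0, 255], [0, 0, 0.025, 0, 255], [0, 0, 0.025, 0, 255], [0, 0, 0.025, 0, 255]],
])

```text
time_s: 4.8
ee_pos: [507.9, 284.0, 136.6]
ee_rot: [0.0, 1.0, -0.013, -0.001]
wrist_force: [0.2, -0.1, -1.1]
finger_gap: 0.696
```

Run:
```python
from h import *
w=snap('wrist');t=snap('top');s=status.observe();print(s['time_s'],s['ee_pos'],s['ee_rot'],s['wrist_force'],s['finger_gap'])
im=np.zeros((400,800,3),np.uint8);im[:,:520]=w['image'][:,60:580];im[:,520:]=cv2.resize(t['image'][180:320,140:238],(280,400));cv2.imwrite('pics/w4.png',im[:,:,::-1])
```

```text
4.9 [511.70505476 285.95937401 141.20033326] [-0.00215417  0.99991036 -0.01260677  0.0039615 ] [ 0.76194547  0.09822629 -0.6371942 ] 0.6977239595296967
```

View pics/w4.png

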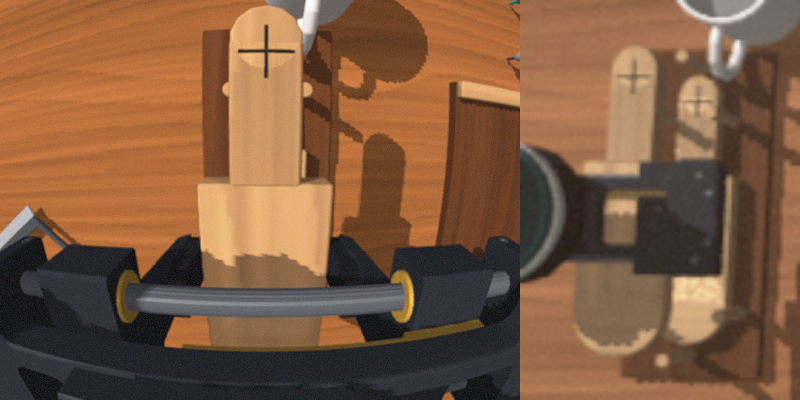

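Only the top paddle is in the jaws, level with its cross up; the lower one is still in the rack. Carrying it to the board.

Call:
send_rows([
  [[-0.0066, -0.025, 0, 0.2, 255], [-0.0066, -0.036, 0, 0.2, 255], [-0.0066, -0.036, 0, 0.2, 255], [-0.0066, -0.036, 0, 0.2, 255], [-0.0066, -0.036, 0, 0.2, 255]],
])

```text
time_s: 5.32
ee_pos: [474.0, 113.9, 134.6]
ee_rot: [0.0, 1.0, -0.003, -0.001]
wrist_force: [0.2, -0.6, -1.3]
finger_gap: 0.7
```

Call:
send_rows([
  [[-0.0066, -0.036, 0, 0.2, 255], [-0.0066, -0.036, 0, 0.2, 255], [-0.0063, -0.03, 0, 0, 255], [0, -0.0135, 0, 0, 255], [0, 0, -0.02, 0, 255]],
])

```text
time_s: 5.73
ee_pos: [458.0, -3.0, 118.1]
ee_rot: [0.001, 1.0, -0.002, 0.003]
wrist_force: [1.5, 0.7, -1.2]
finger_gap: 0.699
```

Call:
send_rows([
  [[0, 0, -0.03, 0, 255], [0, 0, -0.03, 0, 255], [0, 0, -0.02, 0, 255], [0, 0, -0.006, 0, 255], [0, 0, 0, 0, 255]],
])

```text
time_s: 6.15
ee_pos: [453.7, -0.2, 28.3]
ee_rot: [-0.0, 1.0, -0.001, -0.003]
wrist_force: [0.1, -0.2, -1.0]
finger_gap: 0.702
```

Call:
send_rows([
  [[0, 0, -0.001, 0, 255], [0, 0, -0.001, 0, 255], [0, 0, 0, 0, 255]],
])

```text
time_s: 6.4
ee_pos: [456.0, -0.2, 28.0]
ee_rot: [-0.0, 1.0, -0.0, -0.0]
wrist_force: [-0.1, -0.8, -1.7]
finger_gap: 0.699
```

Call:
send_rows([
  [[0, 0, -0.001, 0, 255], [0, 0, -0.001, 0, 255], [0, 0, 0, 0, 255], [0, 0, 0, 0, 255]],
])

```text
time_s: 6.73
ee_pos: [456.5, -0.2, 27.2]
ee_rot: [-0.0, 1.0, -0.0, 0.0]
wrist_force: [-2.6, 0.8, 6.4]
finger_gap: 0.701
```

Call:
send_rows([
  [[0, 0, 0, 0, 150], [0, 0, 0, 0, 60], [0, 0, 0, 0, 0], [0, 0, 0, 0, 0], [0, 0, 0, 0, 0]],
])

```text
time_s: 7.15
ee_pos: [456.3, -0.3, 26.3]
ee_rot: [0.0, 1.0, -0.0, 0.0]
wrist_force: [0.2, 0.3, 0.6]
finger_gap: 0.968
```

Call:
send_rows([
  [[0, 0, 0.02, 0, 0], [0, 0, 0.035, 0, 0], [0, 0, 0.04, 0, 0], [0, 0, 0.04, 0, 0], [0, 0, 0.035, 0, 0]],
])

```text
time_s: 7.57
ee_pos: [456.3, -0.3, 198.6]
ee_rot: [0.0, 1.0, -0.0, 0.001]
wrist_force: [2.2, -0.2, 0.7]
finger_gap: 0.997
```

Call:
send_rows([
  [[0.02, 0, 0.02, 0, 0], [0.03, -0.02, 0.01, 0, 0], [0.02, -0.02, 0, 0, 0], [0, 0, 0, 0, 0], [0, 0, 0, 0, 0]],
])

```text
time_s: 7.98
ee_pos: [526.7, -40.9, 226.0]
ee_rot: [-0.0, 1.0, -0.001, -0.0]
wrist_force: [-0.6, 0.0, -1.2]
finger_gap: 1.0
```

Run:
```python
from h import *
import pickle
w=snap('wrist','w5.png');t=snap('top','t5.png');sc=snap('scene');pickle.dump((w,t,sc),open('c5.pkl','wb'));s=status.observe();print(s['time_s'],s['ee_pos'],s['ee_rot'],s['finger_gap'])
```

```text
8.1333 [524.8870788  -39.72109109 225.18085869] [-3.00978684e-04  9.99999210e-01 -4.11683083e-04 -1.14860346e-03] 0.9978800234978681
```

View pics/w5.png

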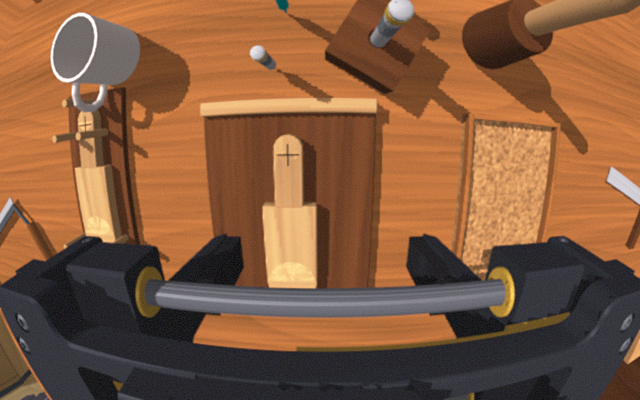

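Run:
```python
from h import *
import pickle
w,t,sc=pickle.load(open('c5.pkl','rb'))
print(np.round([onz(w,288,155,33,1),onz(w,289,134.5,33,1)],1),[np.round(onz(w,u,v,33,1),1).tolist() for u,v in [(264,203),(317,203)]])
f=lambda c,u,v,n,k:cv2.resize(c['image'][v:v+n,u:u+n],(n*k,n*k),interpolation=cv2.INTER_CUBIC)
im=np.zeros((400,800,3),np.uint8);im[:400,:400]=f(w,320,0,80,5);im[:400,400:]=f(sc,280,190,100,4)
cv2.imwrite('pics/cr5.png',im[:,:,::-1])
```

```text
[[553.2  -0.9  33. ]
 [575.5  -2.4  33. ]] [[499.1, 28.2, 33.0], [499.1, -31.9, 33.0]]
```

View pics/cr5.png

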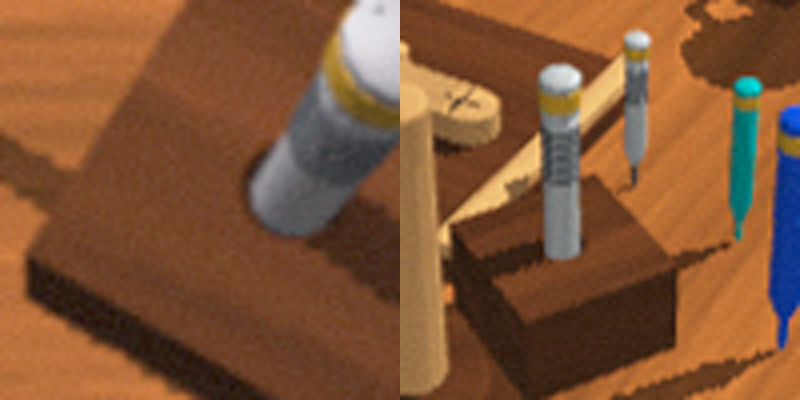

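Run:
```python
from h import *
import pickle
w,t,sc=pickle.load(open('c5.pkl','rb'))
# block top corners hole from wrist/top: base tri
B=tri([ray(t,368,181),ray(sc,320.75,251.75)]);C=tri([ray(t,371.5,168),ray(sc,320.1,208.2)])
B3=tri([ray(t,368,181),ray(sc,320.75,251.75),ray(w,379,39,1)])
print('B',B,B3,'C',C,'lean deg',np.degrees((C-B)[:2]/(C-B)[2]))
o=B3.copy();o[2]=148
print('vertical cap pred top',proj(t,o),'scene',proj(sc,o))
print('wrist base z52',onz(w,379,39,52,1))
```

```text
B [674.96963058 -95.05854536  46.10041159] [675.81999128 -95.72071599  47.14371101] C [676.35403672 -94.37049604 146.89674256] lean deg [0.78693964 0.3911087 ]
vertical cap pred top [371.88550582 167.63077294] scene [318.78342471 208.09665595]
wrist base z52 [675.97978158 -95.39912621  52.        ]
```

Call:
send_rows([
  [[0.03, -0.011, 0, 0, 0], [0.03, -0.011, 0, 0, 0], [0.03, -0.011, 0, 0, 0], [0.03, -0.011, 0, 0, 0], [0.0307, -0.011, 0, 0, 0]],
])

```text
time_s: 8.55
ee_pos: [677.0, -94.6, 225.6]
ee_rot: [-0.0, 1.0, -0.0, -0.001]
wrist_force: [0.4, -0.9, 0.6]
finger_gap: 1.001
```

Call:
send_rows([
  [[0, 0, 0, 0, 0], [0, 0, 0, 0, 0], [0, 0, 0, 0, 0]],
])

```text
time_s: 8.8
ee_pos: [675.6, -94.4, 225.3]
ee_rot: [-0.0, 1.0, -0.0, -0.001]
wrist_force: [-0.2, 0.7, 0.3]
finger_gap: 1.0
```

Run:
```python
from h import *
import pickle
w=snap('wrist','w6.png');t=snap('top');sc=snap('scene');pickle.dump((w,t,sc),open('c6.pkl','wb'));s=status.observe();print(s['time_s'],s['ee_pos'],s['ee_rot'],s['finger_gap'])
```

```text
8.95 [675.65116665 -94.47271002 226.47749806] [-9.66497035e-05  9.99999965e-01 -1.42549684e-04 -2.00412353e-04] 1.001212027778124
```

View pics/w6.png

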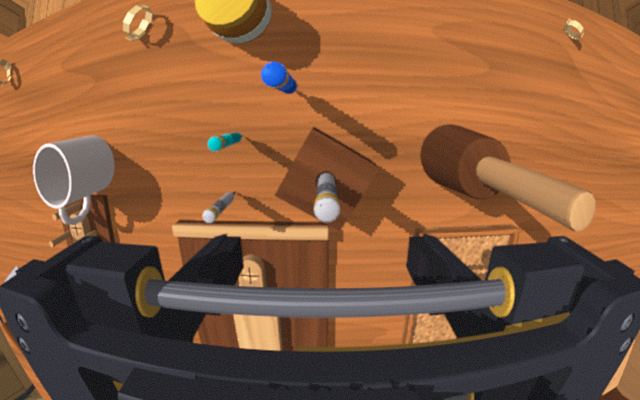

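Run:
```python
from h import *
import pickle
w,t,sc=pickle.load(open('c6.pkl','rb'))
print(onz(w,327,211,150,1),onz(w,326.5,205,150,1),onz(w,325,178,60,1))
```

```text
[676.33921351 -95.58774761 150.        ] [680.89370082 -95.21539097 150.        ] [681.9197249  -94.21751683  60.        ]
```

Call:
send_rows([
  [[0, 0, -0.025, 0, 0], [0, 0, -0.03, 0, 0], [0, 0, -0.03, 0, 0], [0, 0, -0.025, 0, 0], [0, 0, -0.014, 0, 0]],
])

```text
time_s: 9.37
ee_pos: [673.9, -94.4, 99.2]
ee_rot: [-0.0, 1.0, -0.0, -0.002]
wrist_force: [0.0, 0.6, -0.9]
finger_gap: 0.998
```

Call:
send_rows([
  [[0, 0, 0, 0, 100], [0, 0, 0, 0, 170], [0, 0, 0, 0, 255], [0, 0, 0, 0, 255], [0, 0, 0, 0, 255]],
], grip_force=60)

```text
time_s: 9.78
ee_pos: [678.5, -95.5, 104.7]
ee_rot: [0.0, 1.0, -0.0, 0.002]
wrist_force: [0.3, -0.4, 0.3]
finger_gap: 0.645
```

Call:
send_rows([
  [[0, 0, 0, 0, 255], [0, 0, 0, 0, 255], [0, 0, 0, 0, 255], [0, 0, 0, 0, 255], [0, 0, 0, 0, 255]],
])

```text
time_s: 10.2
ee_pos: [676.9, -95.3, 102.2]
ee_rot: [-0.0, 1.0, -0.0, -0.0]
wrist_force: [0.1, 0.3, 0.8]
finger_gap: 0.268
```

Call:
send_rows([
  [[0, 0, 0, 0, 255], [0, 0, 0, 0, 255], [0, 0, 0, 0, 255], [0, 0, 0, 0, 255], [0, 0, 0, 0, 255]],
])

```text
time_s: 10.62
ee_pos: [676.9, -95.1, 102.1]
ee_rot: [-0.0, 1.0, -0.0, -0.0]
wrist_force: [0.7, 0.8, 0.4]
finger_gap: 0.178
```

Call:
send_rows([
  [[0, 0, 0.01, 0, 255], [0, 0, 0.02, 0, 255], [0, 0, 0.025, 0, 255], [0, 0, 0.015, 0, 255], [0, 0, 0, 0, 255]],
])

```text
time_s: 11.03
ee_pos: [679.6, -95.9, 177.6]
ee_rot: [0.001, 1.0, -0.0, 0.004]
wrist_force: [1.0, -0.3, -1.2]
finger_gap: 0.177
```

Call:
send_rows([
  [[-0.025, 0.019, 0, 0, 255], [-0.025, 0.019, 0, 0, 255], [-0.025, 0.019, 0, 0, 255], [-0.025, 0.019, 0, 0, 255], [-0.022, 0.018, 0, 0, 255]],
])

```text
time_s: 11.45
ee_pos: [552.3, -0.6, 170.8]
ee_rot: [-0.0, 1.0, -0.001, -0.001]
wrist_force: [-0.4, 0.0, -1.7]
finger_gap: 0.18
```

Call:
send_rows([
  [[0, 0, -0.012, 0, 255], [0, 0, -0.013, 0, 255], [0, 0, -0.01, 0, 255], [0, 0, 0, 0, 255], [0, 0, 0, 0, 255]],
])

```text
time_s: 11.87
ee_pos: [554.5, -1.9, 135.5]
ee_rot: [0.0, 1.0, -0.001, -0.002]
wrist_force: [-0.1, 0.2, -0.7]
finger_gap: 0.173
```

Run:
```python
from h import *
import pickle
w=snap('wrist');t=snap('top');sc=snap('scene');pickle.dump((w,t,sc),open('c7.pkl','wb'));s=status.observe();print(s['time_s'],s['ee_pos'],s['ee_rot'],s['finger_gap'])
f=lambda c,u,v,n,m,k:cv2.resize(c['image'][v:v+m,u:u+n],(n*k,m*k),interpolation=cv2.INTER_CUBIC)
im=np.zeros((480,800,3),np.uint8);im[:480,:480]=f(w,265,140,120,120,4);im[:480,480:]=f(sc,240,150,80,120,4)
cv2.imwrite('pics/cr7.png',im[:,:,::-1])
```

```text
12.0167 [555.83917817  -1.81303824 137.42748541] [ 3.79168867e-05  9.99999605e-01 -8.38298869e-04  2.93681127e-04] 0.177706048868055
```

View pics/cr7.png

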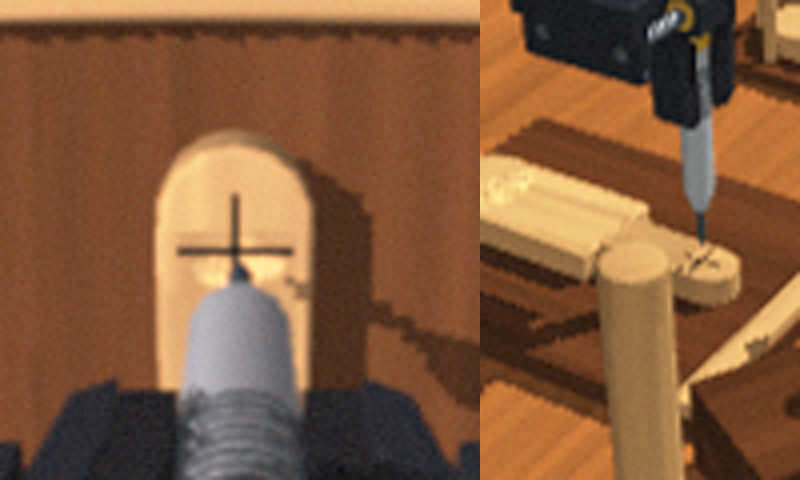

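Run:
```python
from h import *
import pickle
w,t,sc=pickle.load(open('c7.pkl','rb'))
print('tip',tri([ray(w,324.5,204.5,1),ray(sc,295.25,210)]),onz(w,324.5,204.5,45,1))
print('cross',tri([ray(w,323.75,202.75,1),ray(sc,296.75,214.5)]),onz(w,323.75,202.75,33,1))
g=sc['image'][195:225,280:312].astype(int).sum(2);
c=w['image'][185:225,300:345].astype(int).sum(2)
print(c[8:26,15:36])
```

```text
tip [555.80245362  -1.27368404  45.33258458] [555.58460891  -1.32414801  45.        ]
cross [5.55616854e+02 2.08915885e-01 3.30109484e+01] [553.45144471  -0.71369881  33.        ]
[[582 580 561 559 554 545 538 450 265 314 519 562 554 553 542 552 552 545
  559 555 538]
 [580 578 567 554 544 547 544 453 255 315 517 560 560 551 554 553 551 545
  545 554 546]
 [583 577 562 556 551 546 532 443 246 313 520 558 556 557 552 556 560 556
  550 550 539]
 [578 568 561 553 547 549 542 449 261 309 526 564 557 558 557 550 542 559
  558 546 547]
 [566 552 560 546 540 546 535 445 259 311 513 558 546 533 541 532 540 534
  537 538 547]
 [517 515 535 526 521 521 512 432 248 302 497 554 551 529 511 507 512 536
  514 523 523]
 [507 515 517 523 521 518 510 414 264 322 537 574 562 552 518 505 511 521
  514 517 518]
 [507 515 517 520 517 531 515 418 249 319 539 594 587 561 541 526 515 501
  503 525 512]
 [422 434 425 447 445 477 454 337 208 261 447 527 524 489 467 445 430 425
  427 427 428]
 [231 250 252 250 256 257 253 207 127 161 283 314 306 281 272 264 249 243
  260 253 240]
 [271 278 295 316 305 292 276 234 157 210 319 363 345 359 329 362 353 328
  321 311 272]
 [460 474 529 553 528 514 515 416 268 323 522 582 598 590 595 609 588 582
  561 531 497]
 [543 549 581 598 566 588 577 485 285 296 479 585 644 649 640 653 639 635
  630 620 602]
 [572 580 590 589 569 604 596 496 307 229 340 481 618 646 650 648 633 637
  647 643 622]
 [585 596 594 600 589 600 573 493 293 211 189 318 532 633 647 645 635 639
  645 642 594]
 [587 613 612 608 614 628 571 425 281 215 183 195 389 562 644 640 634 626
  622 590 554]
 [592 623 642 630 637 650 587 419 281 241 209 208 339 530 627 616 586 590
  571 553 502]
 [564 598 632 629 624 651 599 459 356 325 318 304 383 521 586 562 533 536
  522 519 496]]
```

The tip (about (324.5,205)) and cross (323.3,202.4) nearly coincide in the wrist view. I'll shift slightly, get closer and re-check.

Call:
send_rows([
  [[-0.001, 0.0012, -0.003, 0, 255], [0, 0, -0.003, 0, 255], [0, 0, -0.002, 0, 255], [0, 0, 0, 0, 255], [0, 0, 0, 0, 255]],
])

```text
time_s: 12.43
ee_pos: [553.7, -0.1, 129.0]
ee_rot: [-0.0, 1.0, -0.0, -0.0]
wrist_force: [0.3, 0.5, -1.7]
finger_gap: 0.177
```

Run:
```python
from h import *
import pickle
w=snap('wrist');sc=snap('scene');pickle.dump((w,sc),open('c8.pkl','wb'));s=status.observe();print(s['time_s'],s['ee_pos'],s['finger_gap'])
f=lambda c,u,v,n,m,k:cv2.resize(c['image'][v:v+m,u:u+n],(n*k,m*k),interpolation=cv2.INTER_CUBIC)
im=np.zeros((400,800,3),np.uint8);im[:,:400]=f(w,305,180,40,40,10);im[:,400:]=f(sc,277,192,40,40,10)
cv2.imwrite('pics/cr8.png',im[:,:,::-1])
```

```text
12.5333 [ 5.53962419e+02 -4.43516951e-02  1.29303589e+02] 0.17654223870977456
```

View pics/cr8.png

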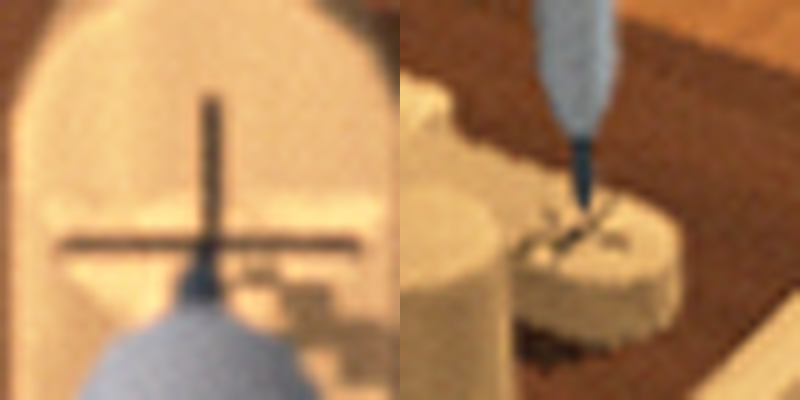

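Call:
send_rows([
  [[0, -0.0004, -0.0015, 0, 255], [0, 0, -0.002, 0, 255], [0, 0, 0, 0, 255], [0, 0, 0, 0, 255]],
])

```text
time_s: 12.87
ee_pos: [553.8, -0.5, 125.5]
ee_rot: [-0.0, 1.0, -0.0, -0.0]
wrist_force: [-0.1, 1.2, -0.9]
finger_gap: 0.176
```

Run:
```python
from h import *
import pickle
w=snap('wrist');sc=snap('scene');pickle.dump((w,sc),open('c9.pkl','wb'));s=status.observe();print(s['time_s'],s['ee_pos'],s['wrist_force'])
c=w['image'][185:225,300:345].astype(int).sum(2)
print(c[5:31,15:36])
print(sc['image'][202:224,284:308].astype(int).sum(2))
print(proj(sc,[553.6,-.4,33]))
```

```text
12.9667 [ 5.53863061e+02 -4.70242259e-01  1.25689979e+02] [-0.03483035  0.21668014 -1.31790505]
[[589 582 579 567 564 561 557 543 531 497 459 496 523 557 559 560 556 551
  555 557 562]
 [576 583 576 568 554 554 540 557 515 423 308 405 505 549 564 561 542 550
  556 567 556]
 [592 596 573 578 559 547 552 533 505 360 237 366 509 548 559 548 560 543
  550 552 554]
 [585 588 582 562 560 552 553 549 494 350 231 383 514 552 570 545 554 557
  557 551 543]
 [588 584 580 578 555 561 541 547 508 349 222 386 519 548 559 564 555 551
  550 551 550]
 [583 585 577 563 560 550 549 546 506 341 222 383 507 559 555 550 555 543
  553 554 552]
 [591 581 572 575 556 552 546 541 505 344 222 376 518 547 556 554 541 553
  550 550 551]
 [575 584 573 563 561 551 552 549 506 344 232 380 502 550 558 547 541 553
  549 540 558]
 [584 583 562 564 548 547 551 541 507 336 222 381 518 557 550 555 549 545
  548 549 548]
 [587 581 573 575 563 553 552 558 507 340 239 391 510 560 557 558 550 551
  551 556 543]
 [600 601 601 615 608 587 579 583 530 361 244 407 558 599 587 584 591 575
  569 581 555]
 [628 630 638 630 633 629
[... 2861 characters left out ...]
96 381 485 514 526 521 538 485 519 518
  513 533 445 244 189 181]
 [505 479 438 375 316 319 401 448 395 503 520 530 519 526 529 539 543 531
  507 499 405 242 188 205]
 [424 405 402 374 292 274 279 315 334 420 447 464 468 481 497 503 485 440
  436 393 413 255 198 204]
 [368 346 394 385 301 276 270 271 276 293 319 348 366 386 365 402 334 322
  363 387 430 251 220 203]
 [343 369 386 401 312 291 292 289 275 300 310 301 312 299 307 292 295 303
  352 378 440 263 180 200]
 [337 367 397 393 314 294 287 282 285 280 300 319 310 322 306 313 311 305
  350 374 386 238 181 181]
 [337 371 395 406 269 249 301 288 289 287 295 309 300 325 322 320 317 323
  346 405 301 209 200 186]]
[294.84025572 214.1015647 ]
```

The tip is within about 0.5 mm of the cross in both views. Finding contact now.

Call:
send_rows([
  [[0, 0, -0.001, 0, 255], [0, 0, 0, 0, 255], [0, 0, 0, 0, 255]],
])

```text
time_s: 13.22
ee_pos: [554.1, -0.4, 125.0]
ee_rot: [-0.0, 1.0, -0.0, 0.0]
wrist_force: [-1.0, 0.2, 0.4]
finger_gap: 0.179
```

Call:
send_rows([
  [[0, 0, -0.001, 0, 255], [0, 0, 0, 0, 255], [0, 0, 0, 0, 255]],
])

```text
time_s: 13.47
ee_pos: [554.2, -0.5, 124.2]
ee_rot: [-0.0, 1.0, -0.0, 0.0]
wrist_force: [-0.9, -0.1, 3.4]
finger_gap: 0.176
```

Call:
send_rows([
  [[0, 0, -0.001, 0, 255], [0, 0, 0, 0, 255], [0, 0, 0, 0, 255]],
])

```text
time_s: 13.72
ee_pos: [554.3, -0.5, 123.3]
ee_rot: [0.0, 1.0, -0.0, 0.0]
wrist_force: [-1.2, -0.7, 4.7]
finger_gap: 0.179
```

Call:
send_rows([
  [[0, 0, -0.001, 0, 255], [0, 0, -0.001, 0, 255], [0, 0, -0.001, 0, 255], [0, 0, 0, 0, 255]],
])

```text
time_s: 14.05
ee_pos: [554.4, -0.5, 120.7]
ee_rot: [-0.0, 1.0, -0.0, 0.001]
wrist_force: [-2.1, 0.3, 8.7]
finger_gap: 0.178
```

Call:
send_rows([
  [[0, 0, -0.002, 0, 255], [0, 0, -0.002, 0, 255], [0, 0, -0.0012, 0, 255], [0, 0, 0, 0, 255], [0, 0, 0, 0, 255]],
])

```text
time_s: 14.47
ee_pos: [554.1, -0.4, 114.7]
ee_rot: [-0.0, 1.0, -0.0, 0.0]
wrist_force: [-0.5, 0.4, 3.2]
finger_gap: 0.174
```

Snapped: net force climbed to about 10 N, then fell to 5 N after 10 mm. Lifting off and checking the mark by wrist image.

Call:
send_rows([
  [[0, 0, 0.01, 0, 255], [0, 0, 0.015, 0, 255], [0, 0, 0.02, 0, 255], [0, 0, 0.015, 0, 255], [0, 0, 0, 0, 255]],
])

```text
time_s: 14.88
ee_pos: [556.0, -0.6, 177.9]
ee_rot: [0.0, 1.0, -0.0, 0.003]
wrist_force: [0.5, 0.3, -1.2]
finger_gap: 0.182
```

Call:
send_rows([
  [[0.0246, -0.019, 0, 0, 255], [0.0246, -0.019, 0, 0, 255], [0.0246, -0.019, 0, 0, 255], [0.0246, -0.019, 0, 0, 255], [0.0246, -0.0188, 0, 0, 255]],
])

```text
time_s: 15.3
ee_pos: [677.0, -96.0, 172.6]
ee_rot: [-0.0, 1.0, -0.0, -0.001]
wrist_force: [0.4, 0.6, -1.8]
finger_gap: 0.178
```

Call:
send_rows([
  [[0, 0, 0, 0, 255], [0, 0, -0.01, 0, 255], [0, 0, -0.01, 0, 255], [0, 0, 0, 0, 255], [0, 0, 0, 0, 255]],
])

```text
time_s: 15.72
ee_pos: [674.4, -94.1, 151.9]
ee_rot: [-0.001, 1.0, -0.0, -0.002]
wrist_force: [-0.8, 0.7, -1.8]
finger_gap: 0.179
```

Run:
```python
from h import *
import pickle
w=snap('wrist');sc=snap('scene');t=snap('top');pickle.dump((w,sc,t),open('c10.pkl','wb'));s=status.observe();print(s['time_s'],s['ee_pos'],s['wrist_force'],s['finger_gap'])
f=lambda c,u,v,n,m,k:cv2.resize(c['image'][v:v+m,u:u+n],(n*k,m*k),interpolation=cv2.INTER_CUBIC)
im=np.zeros((480,800,3),np.uint8);im[:,:400]=f(w,275,130,100,120,4);im[:240,400:]=f(w,220,220,100,60,4);im[240:,400:640]=f(sc,290,190,60,60,4);im[240:,640:800]=f(t,290,225,40,60,4);
cv2.imwrite('pics/cr10.png',im[:,:,::-1])
```

```text
15.8667 [676.5379215  -94.61689985 154.78643958] [ 0.42166623  0.16508992 -1.74670291] 0.18211176024109987
```

View pics/cr10.png

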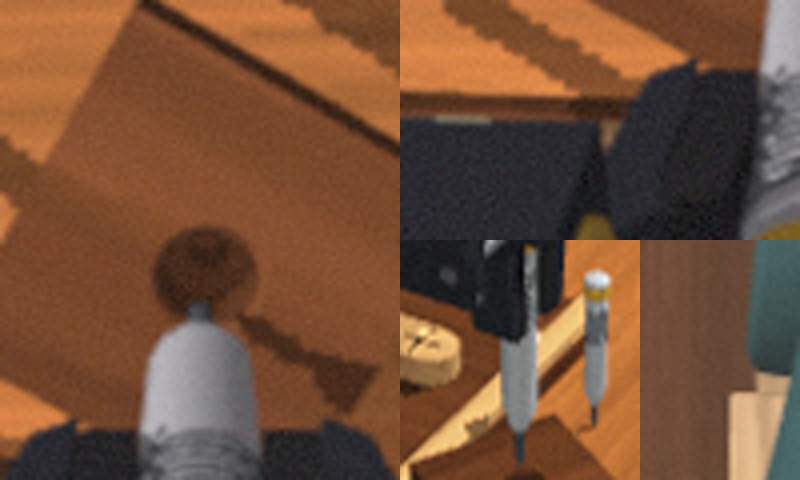

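Run:
```python
from h import *
import pickle
w,sc,t=pickle.load(open('c10.pkl','rb'))
print('hole',onz(w,326.5,197.5,52,1));print('tip',[onz(w,324.75,205.5,z,1) for z in(61,63,65)], tri([ray(w,324.75,205.5,1),ray(sc,290+119/4,190+220/4)]))
```

```text
hole [678.30530238 -95.05605975  52.        ]
tip [array([674.3750312, -93.6601824,  61.       ]), array([674.9889658 , -93.66010793,  63.        ]), array([675.60290041, -93.66003346,  65.        ])] [675.04442596 -93.58655576  62.37727481]
```

Call:
send_rows([
  [[0.0005, -0.0004, -0.01, 0, 255], [0, 0, -0.01, 0, 255], [0, 0, -0.007, 0, 255], [0, 0, -0.001, 0, 255], [0, 0, 0, 0, 255]],
])

```text
time_s: 16.28
ee_pos: [676.3, -95.5, 124.8]
ee_rot: [-0.0, 1.0, -0.001, -0.001]
wrist_force: [-0.0, 0.8, -1.2]
finger_gap: 0.176
```

Call:
send_rows([
  [[0, 0, -0.002, 0, 255], [0, 0, -0.002, 0, 255], [0, 0, -0.002, 0, 255], [0, 0, 0, 0, 255], [0, 0, 0, 0, 255]],
])

```text
time_s: 16.7
ee_pos: [677.4, -95.7, 120.5]
ee_rot: [-0.0, 1.0, -0.0, 0.0]
wrist_force: [-0.3, 1.0, -1.4]
finger_gap: 0.18
```

Call:
send_rows([
  [[0, 0, -0.002, 0, 255], [0, 0, -0.002, 0, 255], [0, 0, 0, 0, 255], [0, 0, 0, 0, 255]],
])

```text
time_s: 17.03
ee_pos: [677.2, -95.6, 116.2]
ee_rot: [-0.0, 1.0, -0.0, -0.0]
wrist_force: [-0.0, 0.5, -0.6]
finger_gap: 0.179
```

Call:
send_rows([
  [[0, 0, -0.002, 0, 255], [0, 0, -0.002, 0, 255], [0, 0, -0.002, 0, 255], [0, 0, 0, 0, 255], [0, 0, 0, 0, 255]],
])

```text
time_s: 17.45
ee_pos: [677.2, -95.6, 110.1]
ee_rot: [-0.0, 1.0, -0.0, -0.0]
wrist_force: [-0.1, -0.7, -1.2]
finger_gap: 0.179
```

In the narrow bore with no contact force. Seating now.

Call:
send_rows([
  [[0, 0, -0.003, 0, 255], [0, 0, -0.003, 0, 255], [0, 0, -0.001, 0, 255], [0, 0, 0, 0, 255], [0, 0, 0, 0, 255]],
])

```text
time_s: 17.87
ee_pos: [677.2, -95.7, 103.2]
ee_rot: [-0.0, 1.0, -0.0, -0.0]
wrist_force: [-0.7, -0.3, -0.6]
finger_gap: 0.181
```

Call:
send_rows([
  [[0, 0, -0.001, 0, 255], [0, 0, 0, 0, 255], [0, 0, 0, 0, 255]],
])

```text
time_s: 18.12
ee_pos: [677.5, -95.7, 102.6]
ee_rot: [0.0, 1.0, -0.0, 0.0]
wrist_force: [0.9, 0.0, -1.9]
finger_gap: 0.177
```

Call:
send_rows([
  [[0, 0, 0, 0, 150], [0, 0, 0, 0, 60], [0, 0, 0, 0, 0], [0, 0, 0, 0, 0], [0, 0, 0, 0, 0]],
])

```text
time_s: 18.53
ee_pos: [677.6, -95.7, 102.9]
ee_rot: [0.0, 1.0, -0.0, 0.0]
wrist_force: [-0.7, 0.3, 0.7]
finger_gap: 0.533
```

Call:
send_rows([
  [[0, 0, 0, 0, 0], [0, 0, 0.015, 0, 0], [0, 0, 0.03, 0, 0], [0, 0, 0.035, 0, 0], [0, 0, 0, 0, 0]],
])

```text
time_s: 18.95
ee_pos: [682.1, -96.5, 192.4]
ee_rot: [0.001, 1.0, -0.0, 0.007]
wrist_force: [1.3, -0.6, 2.7]
finger_gap: 0.909
```

Call:
send_rows([
  [[-0.037, 0.016, 0, 0, 0], [-0.037, 0.016, 0, 0, 0], [-0.037, 0.016, 0, 0, 0], [-0.037, 0.016, 0, 0, 0], [-0.037, 0.016, 0, 0, 0]],
])

```text
time_s: 19.37
ee_pos: [491.1, -15.2, 183.5]
ee_rot: [-0.0, 1.0, -0.001, 0.001]
wrist_force: [0.6, 0.1, -0.1]
finger_gap: 0.998
```

Call:
send_rows([
  [[-0.0362, 0.0154, 0, 0, 0], [0, 0, 0, 0, 0], [0, 0, 0, 0, 0]],
])

```text
time_s: 19.62
ee_pos: [454.8, 0.3, 183.3]
ee_rot: [0.0, 1.0, 0.0, 0.001]
wrist_force: [0.6, -0.3, 1.2]
finger_gap: 1.0
```

Run:
```python
from h import *
import pickle
w=snap('wrist');sc=snap('scene');t=snap('top');pickle.dump((w,sc,t),open('c11.pkl','wb'));s=status.observe();print(s['time_s'],s['ee_pos'],s['ee_rot'],s['wrist_force'],s['finger_gap'])
f=lambda c,u,v,n,m,k:cv2.resize(c['image'][v:v+m,u:u+n],(n*k,m*k),interpolation=cv2.INTER_CUBIC)
im=np.zeros((600,800,3),np.uint8);im[:400,:640]=w['image'];im[400:,:220]=f(sc,290,190,55,50,4);im[400:,220:540]=f(t,400,200,160,100,2)
im[400:,540:740]=f(w,300,75,50,50,4);
cv2.imwrite('pics/cr11.png',im[:,:,::-1])
```

```text
19.7667 [458.15988753  -0.60347572 184.00425982] [ 1.44446554e-04  9.99998433e-01 -5.60606350e-04  1.67320653e-03] [ 0.46502173  0.25236425 -0.86668044] 1.0015122211206624
```

View pics/cr11.png

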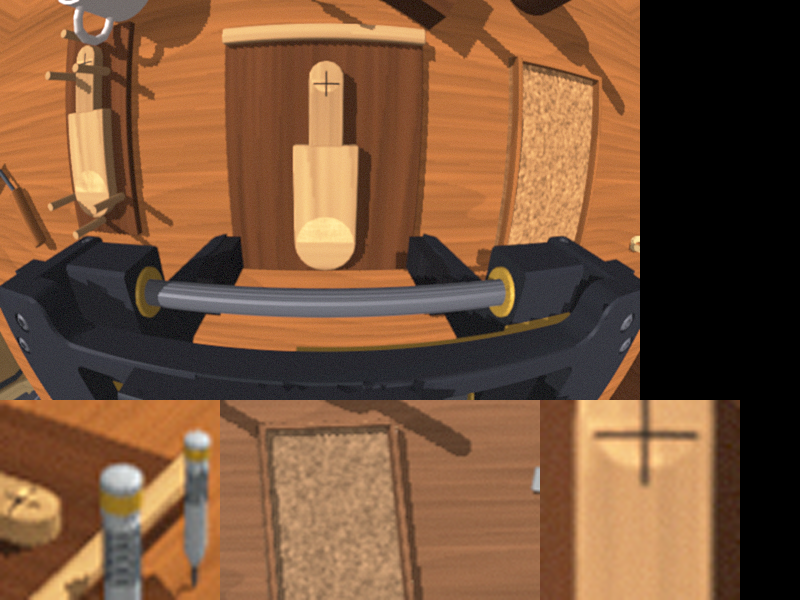

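Run:
```python
from h import *
import pickle
a,_=pickle.load(open('c0.pkl','rb'));w,sc,t=pickle.load(open('c11.pkl','rb'))
for n,(u0,v0,u1,v1) in dict(tray=(410,200,515,350),rack=(165,185,245,325)).items():
    A=[cv2.cvtColor(c['image'][v0:v1,u0:u1],cv2.COLOR_RGB2GRAY).astype(np.float32) for c in(a,t)]
    print(n,cv2.phaseCorrelate(*A),np.abs(A[0]-A[1]).mean())
```

```text
tray ((-0.011806638059312036, 0.059547228119726014), 0.6996706802462355) 5.9531426
rack ((0.001677844842006948, -0.18206248905032396), 0.5337664816114638) 9.939465
```

Call:
send_rows([
  [[0, 0, -0.035, 0, 0], [0, 0, -0.04, 0, 0], [0, 0, -0.04, 0, 0], [0, 0, -0.028, 0, 0], [0, 0, -0.012, 0, 0]],
], grip_force=30)

```text
time_s: 20.18
ee_pos: [454.6, -0.7, 23.4]
ee_rot: [-0.0, 1.0, -0.001, -0.003]
wrist_force: [0.4, 0.3, 0.1]
finger_gap: 0.999
```

Call:
send_rows([
  [[0, 0, 0, 0, 0], [0, 0, 0, 0, 0], [0, 0, 0, 0, 255], [0, 0, 0, 0, 255], [0, 0, 0, 0, 255]],
])

```text
time_s: 20.6
ee_pos: [457.3, -0.5, 28.1]
ee_rot: [0.0, 1.0, -0.001, 0.001]
wrist_force: [-0.0, 0.7, 0.0]
finger_gap: 0.796
```

Call:
send_rows([
  [[0, 0, 0, 0, 255], [0, 0, 0, 0, 255], [0, 0, 0, 0, 255], [0, 0, 0, 0, 255], [0, 0, 0, 0, 255]],
])

```text
time_s: 21.02
ee_pos: [456.8, -0.4, 28.0]
ee_rot: [0.0, 1.0, -0.0, 0.001]
wrist_force: [0.7, -0.4, 1.5]
finger_gap: 0.7
```

```bash
cat >> h.py <<'E'
def cork(c,box,z=8,fish=False):
    u0,v0,u1,v1=box
    m=cv2.inRange(cv2.cvtColor(c['image'],cv2.COLOR_RGB2HSV),(8,50,110),(25,165,255))
    k=np.zeros_like(m);k[v0:v1,u0:u1]=m[v0:v1,u0:u1]
    k=cv2.morphologyEx(cv2.morphologyEx(k,cv2.MORPH_CLOSE,np.ones((5,5))),cv2.MORPH_OPEN,np.ones((5,5)))
    cs=max(cv2.findContours(k,0,1)[0],key=cv2.contourArea)[:,0]
    P=np.array([onz(c,u,v,z,fish)[:2] for u,v in cs],np.float32)
    return cv2.minAreaRect(P),P.min(0),P.max(0)
E
python3 - <<'E'
from h import *
import pickle
a,_=pickle.load(open('c0.pkl','rb'));w=pickle.load(open('w1.pkl','rb'))
print(cork(a,(415,205,508,350)));print(cork(w,(290,30,425,245),8,True))
E
```

```text
(((462.4458312988281, -297.3954162597656), (203.572021484375, 318.3385009765625), 86.71414947509766), array([ 307.8407, -406.174 ], dtype=float32), array([ 622.56433, -186.65352], dtype=float32))
(((477.3369445800781, -291.15557861328125), (281.2121276855469, 166.7225799560547), 1.7952364683151245), array([ 338.80237, -377.41974], dtype=float32), array([ 620.1965 , -204.50954], dtype=float32))
```

Call:
send_rows([
  [[0, 0, 0.01, 0, 255], [0, 0, 0.025, 0, 255], [0, 0, 0.03, 0, 255], [0.0015, -0.02, 0.01, 0.3, 255], [0.0015, -0.03, 0, 0.3, 255]],
])

```text
time_s: 21.43
ee_pos: [461.5, -49.5, 106.3]
ee_rot: [0.0, 1.0, 0.007, 0.003]
wrist_force: [1.2, -0.1, -1.3]
finger_gap: 0.702
```

Call:
send_rows([
  [[0.0015, -0.036, 0, 0.3, 255], [0.0015, -0.036, 0, 0.3, 255], [0.0015, -0.036, 0, 0.3, 255], [0.001, -0.036, 0, 0.2, 255], [0, -0.036, 0, 0, 255]],
])

```text
time_s: 21.85
ee_pos: [464.1, -231.6, 102.9]
ee_rot: [-0.0, 1.0, 0.015, -0.0]
wrist_force: [0.4, 1.1, -0.7]
finger_gap: 0.698
```

Call:
send_rows([
  [[0, -0.03, 0, 0, 255], [0, -0.0288, 0, 0, 255], [0, 0, 0, 0, 255], [0, 0, 0, 0, 255]],
])

```text
time_s: 22.18
ee_pos: [464.2, -290.1, 102.6]
ee_rot: [-0.0, 1.0, 0.013, -0.0]
wrist_force: [-0.4, -0.2, -0.7]
finger_gap: 0.697
```

Run:
```python
from h import *
import pickle
a,_=pickle.load(open('c0.pkl','rb'));t=snap('top');b=pickle.load(open('c11.pkl','rb'))[2];s=status.observe();print(s['ee_pos'])
for (u0,v0,u1,v1) in ((410,200,515,232),(412,320,470,352),(480,205,520,350)):
    A=[cv2.cvtColor(c['image'][v0:v1,u0:u1],cv2.COLOR_RGB2GRAY).astype(np.float32) for c in(b,t)]
    print(cv2.phaseCorrelate(*A),np.abs(A[0]-A[1]).mean())
```

```text
[ 464.01327404 -288.90088793  102.37941358]
((-0.03274112327892453, -0.027383690191125964), 0.8948379454237444) 4.70625
((0.8751205849508956, -0.20903237153644483), 0.48421868309378624) 39.095905
((-0.15437099544740107, 0.0900985175314446), 0.31424440002441406) 32.73138
```

Call:
send_rows([
  [[-0.008, 0, -0.02, 0, 255], [0, 0, -0.03, 0, 255], [0, 0, -0.02, 0, 255], [0, 0, -0.006, 0, 255], [0, 0, 0, 0, 255]],
])

```text
time_s: 22.65
ee_pos: [454.8, -286.4, 24.4]
ee_rot: [-0.002, 1.0, 0.015, -0.002]
wrist_force: [-0.4, -0.0, -1.2]
finger_gap: 0.698
```

Call:
send_rows([
  [[0, 0, -0.002, 0, 255], [0, 0, -0.002, 0, 255], [0, 0, -0.001, 0, 255], [0, 0, 0, 0, 255], [0, 0, 0, 0, 255]],
])

```text
time_s: 23.07
ee_pos: [457.3, -289.4, 22.4]
ee_rot: [0.0, 1.0, 0.014, 0.001]
wrist_force: [-0.4, 1.0, -0.9]
finger_gap: 0.702
```

Call:
send_rows([
  [[0, 0, -0.001, 0, 255], [0, 0, 0, 0, 255], [0, 0, 0, 0, 255]],
])

```text
time_s: 23.32
ee_pos: [457.2, -289.4, 21.0]
ee_rot: [0.0, 1.0, 0.014, 0.0]
wrist_force: [-0.6, -0.2, 1.2]
finger_gap: 0.699
```

Call:
send_rows([
  [[0, 0, -0.0006, 0, 255], [0, 0, 0, 0, 120], [0, 0, 0, 0, 45], [0, 0, 0, 0, 45], [0, 0, 0, 0, 45]],
])

```text
time_s: 23.73
ee_pos: [456.6, -289.0, 19.8]
ee_rot: [-0.0, 1.0, 0.014, -0.0]
wrist_force: [0.1, 0.5, 0.5]
finger_gap: 0.822
```

Call:
send_rows([
  [[0, 0, 0, 0, 45], [0, 0, 0.02, 0, 45], [0, 0, 0.04, 0, 20], [0, 0, 0.04, 0, 0], [0, 0, 0.04, 0, 0]],
])

```text
time_s: 24.15
ee_pos: [455.8, -288.5, 160.5]
ee_rot: [-0.001, 1.0, 0.014, -0.001]
wrist_force: [0.2, 0.8, -0.6]
finger_gap: 0.999
```

Call:
send_rows([
  [[0, 0.041, 0.02, -0.3, 0], [0, 0.041, 0, -0.3, 0], [0, 0.041, 0, -0.3, 0], [0, 0.041, 0, -0.3, 0], [0, 0.041, 0, -0.3, 0]],
])

```text
time_s: 24.57
ee_pos: [456.3, -86.1, 178.4]
ee_rot: [0.0, 1.0, 0.001, 0.0]
wrist_force: [0.1, 1.2, 0.8]
finger_gap: 0.999
```

Call:
send_rows([
  [[0.01, 0.041, 0.015, -0.3, 0], [0.01, 0.041, 0, -0.3, 0], [0.01, 0.041, 0, -0.3, 0], [0, 0.041, 0, -0.3, 0], [0, 0.041, 0, -0.3, 0]],
])

```text
time_s: 24.98
ee_pos: [485.7, 115.5, 192.3]
ee_rot: [-0.0, 1.0, -0.012, 0.0]
wrist_force: [0.2, 0.0, 0.5]
finger_gap: 1.005
```

Call:
send_rows([
  [[0, 0.041, 0, 0, 0], [0, 0.041, 0, 0, 0], [0, 0.041, 0, 0, 0], [0, 0.041, 0, 0, 0], [0, 0, 0, 0, 0]],
])

```text
time_s: 25.4
ee_pos: [485.3, 283.9, 192.2]
ee_rot: [-0.002, 1.0, -0.009, 0.0]
wrist_force: [0.7, -1.1, -0.0]
finger_gap: 1.0
```

Call:
send_rows([
  [[0, 0, 0, 0, 0], [0, 0, 0, 0, 0]],
])

```text
time_s: 25.57
ee_pos: [485.3, 277.2, 191.5]
ee_rot: [0.001, 1.0, -0.011, -0.001]
wrist_force: [-0.3, -0.5, -0.2]
finger_gap: 1.001
```

Run:
```python
from h import *
import pickle
w=snap('wrist');t=snap('top');sc=snap('scene');pickle.dump((w,sc,t),open('c12.pkl','wb'));s=status.observe();print(s['time_s'],s['ee_pos'],s['ee_rot'],s['wrist_force'],s['finger_gap'])
f=lambda c,u,v,n,m,k:cv2.resize(c['image'][v:v+m,u:u+n],(n*k,m*k),interpolation=cv2.INTER_CUBIC)
im=np.zeros((600,800,3),np.uint8);im[:,:400]=f(w,285,0,133,200,3)[:,:400]if 0 else cv2.resize(w['image'][0:240,260:420],(400,600),interpolation=cv2.INTER_CUBIC);im[:,400:]=cv2.resize(t['image'][195:355,405:512],(400,600),interpolation=cv2.INTER_CUBIC)
cv2.imwrite('pics/cr12.png',im[:,:,::-1])
```

```text
25.7167 [485.76250777 276.00725782 191.89950458] [ 2.50381461e-04  9.99919082e-01 -1.27170247e-02 -2.07992586e-04] [ 0.46942208 -0.39907362  0.82344743] 1.0004598840477918
```

View pics/cr12.png

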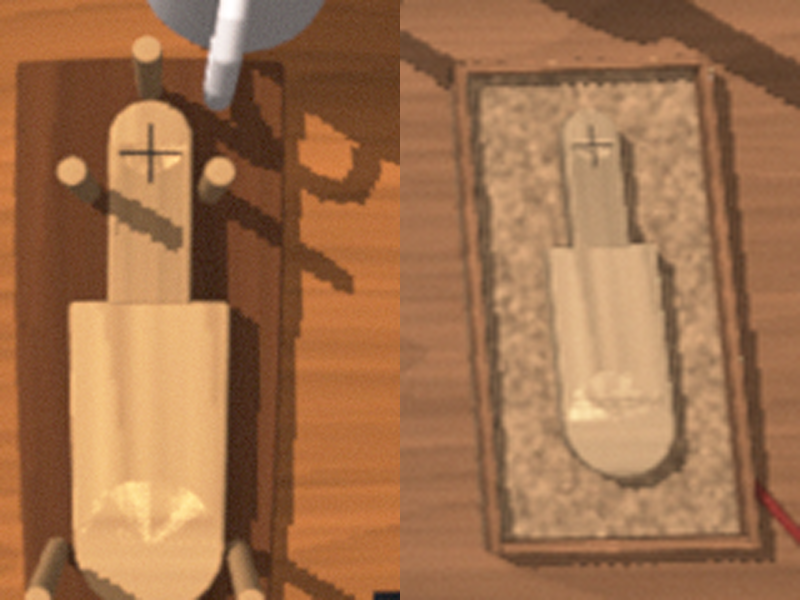

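Run:
```python
from h import *
import pickle
w,sc,t=pickle.load(open('c12.pkl','rb'))
for z in(30,):
  q=[onz(w,u,v,z,1) for u,v in[(320.4,61.6),(320,40.3),(287.6,120.8),(351.6,121.2)]];print(np.round(q,1),np.linalg.norm(q[2]-q[3]),(q[2]+q[3])/2)
```

```text
[[607.  278.8  30. ]
 [628.6 278.7  30. ]
 [550.1 311.7  30. ]
 [548.2 250.1  30. ]] 61.656811230968884 [549.17847589 280.93378969  30.        ]
```

Call:
send_rows([
  [[0.0126, 0.003, -0.03, -0.3, 0], [0.011, 0.003, -0.03, 0, 0], [0, 0, -0.035, 0, 0], [0, 0, -0.03, 0, 0], [0, 0, -0.02, 0, 0]],
])

```text
time_s: 26.13
ee_pos: [508.0, 280.9, 44.0]
ee_rot: [0.001, 1.0, -0.016, -0.002]
wrist_force: [-1.3, 0.2, -1.8]
finger_gap: 1.006
```

Call:
send_rows([
  [[0, 0, -0.013, 0, 0], [0, 0, 0, 0, 0], [0, 0, 0, 0, 0], [0, 0, 0, 0, 0]],
])

```text
time_s: 26.47
ee_pos: [510.8, 283.7, 35.8]
ee_rot: [-0.001, 1.0, -0.015, 0.001]
wrist_force: [0.3, -0.3, 0.9]
finger_gap: 0.999
```

Call:
send_rows([
  [[0, 0, -0.005, 0, 0], [0, 0, -0.005, 0, 0], [0, 0, 0, 0, 0], [0, 0, 0, 0, 255], [0, 0, 0, 0, 255]],
], grip_force=30)

```text
time_s: 26.88
ee_pos: [509.4, 283.6, 24.3]
ee_rot: [-0.0, 1.0, -0.014, 0.0]
wrist_force: [-0.4, 0.3, 0.6]
finger_gap: 0.878
```

Call:
send_rows([
  [[0, 0, 0, 0, 255], [0, 0, 0, 0, 255], [0, 0, 0, 0, 255], [0, 0, 0, 0, 255], [0, 0, 0, 0, 255]],
])

```text
time_s: 27.3
ee_pos: [509.4, 283.4, 24.3]
ee_rot: [0.0, 1.0, -0.014, 0.0]
wrist_force: [-1.0, 0.0, 1.3]
finger_gap: 0.697
```

Call:
send_rows([
  [[0, 0, 0.005, 0, 255], [0, 0, 0.015, 0, 255], [0, 0, 0.03, 0, 255], [0, 0, 0.03, 0, 255], [0, 0, 0.03, 0, 255]],
])

```text
time_s: 27.72
ee_pos: [508.6, 283.2, 134.6]
ee_rot: [0.0, 1.0, -0.014, -0.001]
wrist_force: [0.7, 0.4, -1.9]
finger_gap: 0.706
```

Call:
send_rows([
  [[0, 0, 0, 0, 255], [0, 0, 0, 0, 255], [0, 0, 0, 0, 255]],
])

```text
time_s: 27.97
ee_pos: [508.7, 283.2, 133.5]
ee_rot: [0.0, 1.0, -0.014, -0.0]
wrist_force: [-0.2, 0.2, -1.8]
finger_gap: 0.698
```

Call:
send_rows([
  [[-0.0066, -0.025, 0, 0.2, 255], [-0.0066, -0.036, 0, 0.2, 255], [-0.0066, -0.036, 0, 0.2, 255], [-0.0066, -0.036, 0, 0.2, 255], [-0.0066, -0.036, 0, 0.2, 255]],
])

```text
time_s: 28.38
ee_pos: [473.7, 112.9, 131.5]
ee_rot: [0.0, 1.0, -0.005, -0.002]
wrist_force: [1.2, -0.0, -1.5]
finger_gap: 0.697
```

Call:
send_rows([
  [[-0.0066, -0.036, 0, 0.2, 255], [-0.0066, -0.036, 0, 0.2, 255], [-0.006, -0.03, 0, 0.2, 255], [0, -0.0125, 0, 0, 255], [0, 0, -0.02, 0, 255]],
])

```text
time_s: 28.8
ee_pos: [458.1, -2.8, 115.1]
ee_rot: [0.001, 1.0, -0.002, 0.002]
wrist_force: [0.7, 0.5, -1.2]
finger_gap: 0.701
```

Call:
send_rows([
  [[0, 0, -0.03, 0, 255], [0, 0, -0.03, 0, 255], [0, 0, -0.018, 0, 255], [0, 0, -0.004, 0, 255], [0, 0, 0, 0, 255]],
])

```text
time_s: 29.22
ee_pos: [453.4, 0.1, 29.1]
ee_rot: [-0.0, 1.0, -0.001, -0.004]
wrist_force: [1.4, 0.7, -1.5]
finger_gap: 0.698
```

Call:
send_rows([
  [[0, 0, -0.0015, 0, 255], [0, 0, -0.001, 0, 255], [0, 0, 0, 0, 255], [0, 0, 0, 0, 255]],
])

```text
time_s: 29.55
ee_pos: [457.7, -0.0, 30.2]
ee_rot: [0.0, 1.0, -0.0, 0.001]
wrist_force: [-0.8, 0.7, -1.8]
finger_gap: 0.699
```

Call:
send_rows([
  [[0, 0, -0.001, 0, 255], [0, 0, -0.001, 0, 255], [0, 0, 0, 0, 255], [0, 0, 0, 0, 255]],
])

```text
time_s: 29.88
ee_pos: [457.2, -0.0, 27.7]
ee_rot: [-0.0, 1.0, -0.0, 0.0]
wrist_force: [0.5, -0.6, -0.8]
finger_gap: 0.7
```

Call:
send_rows([
  [[0, 0, -0.001, 0, 255], [0, 0, 0, 0, 255], [0, 0, 0, 0, 255]],
])

```text
time_s: 30.13
ee_pos: [457.3, -0.0, 27.2]
ee_rot: [0.0, 1.0, -0.0, 0.0]
wrist_force: [-3.2, 0.4, 4.7]
finger_gap: 0.699
```

Call:
send_rows([
  [[0, 0, 0, 0, 150], [0, 0, 0, 0, 60], [0, 0, 0, 0, 0], [0, 0, 0, 0, 0], [0, 0, 0, 0, 0]],
])

```text
time_s: 30.55
ee_pos: [457.2, -0.0, 26.6]
ee_rot: [0.0, 1.0, -0.0, 0.0]
wrist_force: [1.3, 0.8, 0.2]
finger_gap: 0.967
```

Call:
send_rows([
  [[0, 0, 0.02, 0, 0], [0, 0, 0.035, 0, 0], [0, 0, 0.04, 0, 0], [0, 0, 0.04, 0, 0], [0, 0, 0.035, 0, 0]],
])

```text
time_s: 30.97
ee_pos: [457.2, -0.0, 199.0]
ee_rot: [0.0, 1.0, -0.0, 0.001]
wrist_force: [1.0, -0.9, -0.5]
finger_gap: 0.999
```

Call:
send_rows([
  [[0.02, 0, 0.02, 0, 0], [0.03, -0.02, 0.009, 0, 0], [0.02, -0.02, 0, 0, 0], [0, 0, 0, 0, 0], [0, 0, 0, 0, 0]],
])

```text
time_s: 31.38
ee_pos: [527.6, -40.7, 225.4]
ee_rot: [-0.0, 1.0, -0.001, -0.0]
wrist_force: [-0.4, 0.1, -0.5]
finger_gap: 1.004
```

Run:
```python
from h import *
import pickle
w=snap('wrist');t=snap('top');sc=snap('scene');pickle.dump((w,sc,t),open('c13.pkl','wb'));s=status.observe();print(s['time_s'],s['ee_pos'],s['ee_rot'])
g=w['image'].astype(int).sum(2)
print(g[140:172,272:306:1][::2,:])
w0,t0,s0=pickle.load(open('c5.pkl','rb'))
for A,B,(u0,v0,u1,v1) in((t0,t,(340,150,400,210)),(s0,sc,(300,195,350,260)),(s0,sc,(60,230,250,340))):
    P=[cv2.cvtColor(c['image'][v0:v1,u0:u1],cv2.COLOR_RGB2GRAY).astype(np.float32) for c in(A,B)];print(cv2.phaseCorrelate(*P))
```

```text
31.5333 [525.83117648 -39.49520889 224.61453751] [-2.84086705e-04  9.99999216e-01 -4.09521081e-04 -1.14831263e-03]
[[235 218 293 460 550 557 556 559 556 550 537 509 515 508 510 510 520 523
  519 523 526 525 521 529 519 487 404 290 197 177 188 192 209 213]
 [217 265 414 512 545 541 541 551 549 535 523 518 518 513 501 492 516 525
  532 517 516 525 518 506 511 510 486 394 291 184 162 132 149 149]
 [265 396 530 557 545 538 553 546 550 548 531 518 517 491 354 321 437 523
  531 515 516 521 515 507 513 516 501 471 388 275 183 176 152 144]
 [346 516 560 547 541 529 534 545 563 539 529 523 513 495 326 299 428 520
  523 512 514 514 517 520 510 512 494 496 449 334 226 135 132 132]
 [333 503 553 549 530 537 537 554 551 535 538 523 513 493 336 310 433 517
  517 519 517 515 523 516 510 512 511 502 446 348 248 170 145 155]
 [364 533 542 539 537 523 528 524 544 531 526 520 509 479 320 313 439 520
  521 510 513 521 523 507 523 517 507 503 451 337 226 152 146 149]
 [396 554 553 542 522 502 493 494 492 506 497 507 519 476 330 291 426 485
  474 474 511 505 508 503 507 507 516 522 477 348 228 140 137 124
[... 770 characters left out ...]
05 395 479
  462 450 462 464 472 476 476 494 488 486 448 363 239 176 133 147]
 [255 382 504 504 489 478 474 467 467 477 488 492 476 475 470 443 483 484
  480 454 460 471 476 462 476 474 501 495 467 370 246 159 163 129]
 [239 377 510 498 486 471 479 463 467 470 485 492 492 488 483 491 493 476
  465 453 472 464 478 476 490 476 485 497 471 371 247 173 150 137]
 [235 368 520 504 491 474 480 459 469 480 495 500 483 483 494 475 484 486
  472 451 446 459 473 476 486 485 492 492 465 385 255 184 130 149]]
((-0.08649797690351946, -0.43965234936976927), 0.9844668685065375)
((0.2525467178405485, -0.1392690044321867), 0.9904388276735941)
((-0.04290673869832062, -0.11569393533299888), 0.29504104927182195)
```

Call:
send_rows([
  [[0.03, -0.011, 0, 0, 0], [0.03, -0.011, 0, 0, 0], [0.03, -0.011, 0, 0, 0], [0.03, -0.011, 0, 0, 0], [0.0302, -0.0115, 0, 0, 0]],
])

```text
time_s: 31.95
ee_pos: [677.5, -94.8, 225.1]
ee_rot: [-0.0, 1.0, 0.0, -0.001]
wrist_force: [1.3, -0.3, -0.3]
finger_gap: 1.002
```

Call:
send_rows([
  [[0, 0, 0, 0, 0], [0, 0, 0, 0, 0], [0, 0, 0, 0, 0]],
])

```text
time_s: 32.2
ee_pos: [676.0, -94.6, 224.7]
ee_rot: [-0.0, 1.0, -0.0, -0.001]
wrist_force: [-0.7, 0.9, 0.3]
finger_gap: 1.001
```

Run:
```python
from h import *
import pickle
w=snap('wrist');pickle.dump(w,open('c14.pkl','wb'));s=status.observe();print(s['time_s'],s['ee_pos'],s['ee_rot'])
w0=pickle.load(open('c6.pkl','rb'))[0]
u0,v0,u1,v1=300,165,350,230
P=[cv2.cvtColor(c['image'][v0:v1,u0:u1],cv2.COLOR_RGB2GRAY).astype(np.float32) for c in(w0,w)];print(cv2.phaseCorrelate(*P))
for c in(w0,w):
    h=cv2.cvtColor(c['image'],cv2.COLOR_RGB2HSV);m=((h[...,1]<60)&(h[...,2]>110))[v0:v1,u0:u1];y,x=np.nonzero(m);print(x.mean()+u0,y.mean()+v0,len(x))
```

```text
32.25 [675.89952835 -94.58447843 225.18859751] [-2.56040900e-04  9.99999589e-01 -1.45759954e-04 -8.57759478e-04]
((-0.5433872858809323, 0.33020398679570206), 1.0193270443545448)
325.9473684210526 203.0360902255639 665
325.21492537313435 203.00597014925373 670
```

Call:
send_rows([
  [[0, 0, -0.025, 0, 0], [0, 0, -0.03, 0, 0], [0, 0, -0.03, 0, 0], [0, 0, -0.025, 0, 0], [0, 0, -0.0132, 0, 0]],
], grip_force=60)

```text
time_s: 32.67
ee_pos: [673.7, -94.3, 99.2]
ee_rot: [-0.001, 1.0, -0.0, -0.003]
wrist_force: [-0.9, -0.4, -0.7]
finger_gap: 0.997
```

Call:
send_rows([
  [[0, 0, 0, 0, 100], [0, 0, 0, 0, 170], [0, 0, 0, 0, 255], [0, 0, 0, 0, 255], [0, 0, 0, 0, 255]],
])

```text
time_s: 33.08
ee_pos: [678.9, -95.8, 105.0]
ee_rot: [0.0, 1.0, -0.0, 0.002]
wrist_force: [-0.1, -0.2, 0.6]
finger_gap: 0.644
```

Call:
send_rows([
  [[0, 0, 0, 0, 255], [0, 0, 0, 0, 255], [0, 0, 0, 0, 255], [0, 0, 0, 0, 255], [0, 0, 0, 0, 255]],
])

```text
time_s: 33.5
ee_pos: [677.3, -95.5, 102.4]
ee_rot: [-0.0, 1.0, -0.001, -0.0]
wrist_force: [0.2, 0.2, -0.1]
finger_gap: 0.269
```

Call:
send_rows([
  [[0, 0, 0, 0, 255], [0, 0, 0, 0, 255], [0, 0, 0, 0, 255], [0, 0, 0, 0, 255], [0, 0, 0, 0, 255]],
])

```text
time_s: 33.92
ee_pos: [677.3, -95.5, 102.3]
ee_rot: [0.0, 1.0, -0.0, -0.0]
wrist_force: [0.7, 0.4, 0.6]
finger_gap: 0.179
```

Run:
```python
from h import *
import pickle
w,sc,t=pickle.load(open('c13.pkl','rb'));print(onz(w,286.6,154,33,1))
```

```text
[555.34061898   0.79872652  33.        ]
```

Call:
send_rows([
  [[0, 0, 0.01, 0, 255], [0, 0, 0.02, 0, 255], [0, 0, 0.025, 0, 255], [0, 0, 0.015, 0, 255], [0, 0, 0, 0, 255]],
])

```text
time_s: 34.33
ee_pos: [680.1, -96.0, 177.8]
ee_rot: [0.001, 1.0, -0.0, 0.004]
wrist_force: [0.6, -0.0, -1.3]
finger_gap: 0.182
```

Call:
send_rows([
  [[-0.025, 0.0192, 0, 0, 255], [-0.025, 0.0192, 0, 0, 255], [-0.025, 0.0192, 0, 0, 255], [-0.025, 0.0192, 0, 0, 255], [-0.022, 0.0192, 0, 0, 255]],
])

```text
time_s: 34.75
ee_pos: [552.8, 1.2, 171.0]
ee_rot: [-0.0, 1.0, -0.001, -0.001]
wrist_force: [0.7, 0.9, -1.3]
finger_gap: 0.177
```

Call:
send_rows([
  [[0, 0, -0.015, 0, 255], [0, 0, -0.015, 0, 255], [0, 0, -0.01, 0, 255], [0, 0, -0.002, 0, 255], [0, 0, 0, 0, 255]],
])

```text
time_s: 35.17
ee_pos: [554.2, 0.4, 128.8]
ee_rot: [-0.0, 1.0, -0.001, -0.002]
wrist_force: [-0.2, -0.2, -2.2]
finger_gap: 0.179
```

Call:
send_rows([
  [[0, 0, 0, 0, 255], [0, 0, 0, 0, 255]],
])

```text
time_s: 35.33
ee_pos: [556.2, 0.2, 131.1]
ee_rot: [0.0, 1.0, -0.001, 0.001]
wrist_force: [-0.3, 0.2, -1.6]
finger_gap: 0.176
```

```bash
cat > servo.py <<'E'
from h import *
import pickle,sys
w=snap('wrist');sc=snap('scene');pickle.dump((w,sc),open(sys.argv[1],'wb'));s=status.observe();print(s['time_s'],s['ee_pos'],s['wrist_force'])
c=w['image'][185:225,300:345].astype(int).sum(2)
print(c[5:31,13:36])
print(sc['image'][204:222,284:304].astype(int).sum(2))
E
python3 servo.py c15.pkl
```

```text
35.4333 [5.56212017e+02 2.38519366e-01 1.31269582e+02] [-0.24268448 -0.43367435 -1.95931509]
[[585 577 595 591 587 571 565 554 544 552 530 467 446 493 524 561 570 548
  554 554 553 559 558]
 [573 590 581 578 591 569 559 558 548 546 503 364 270 402 513 550 562 550
  547 550 550 548 554]
 [585 577 585 583 579 571 551 544 543 545 504 329 232 371 504 555 560 553
  555 550 553 551 547]
 [573 584 590 577 586 572 562 553 553 549 509 350 228 371 513 558 554 556
  549 550 549 553 554]
 [570 579 589 600 577 571 562 544 544 547 501 341 217 399 508 553 551 552
  556 548 558 548 543]
 [571 578 592 593 566 568 561 552 554 554 496 346 240 373 518 551 552 554
  542 544 560 552 550]
 [575 582 579 587 585 572 552 544 550 552 498 341 228 381 506 554 557 555
  548 550 556 553 541]
 [574 581 594 588 584 564 558 552 552 544 506 329 249 375 505 548 546 544
  545 548 549 550 556]
 [573 575 586 589 574 559 551 555 543 543 499 359 231 373 507 548 555 561
  551 545 554 556 551]
 [575 573 581 584 573 569 564 553 550 547 507 330 239 378 506 555 547 547
  547 542 544 549 552]
 [574 574 596 590 575 565 561 547 554
[... 2346 characters left out ...]
 572 574
  541 479]
 [541 548 520 471 480 458 474 436 393 486 467 376 216 336 546 564 556 551
  554 559]
 [539 553 543 496 483 481 481 470 450 544 444 219 353 420 409 406 469 523
  541 546]
 [541 547 520 469 416 394 388 475 297 238 191 363 539 486 419 377 382 494
  522 529]
 [540 520 473 405 311 271 330 482 388 315 413 496 523 524 529 531 478 513
  524 531]
 [505 481 422 379 303 277 367 436 394 405 537 532 518 511 537 524 534 536
  520 487]
 [404 398 401 379 304 287 281 301 310 369 437 449 459 486 500 484 511 481
  448 397]
 [356 369 390 378 300 272 284 282 272 289 318 334 351 383 396 374 389 340
  322 376]
 [341 359 389 398 310 284 301 286 293 283 300 298 301 312 312 298 282 304
  325 358]]
```

Call:
send_rows([
  [[-0.0011, 0, -0.002, 0, 255], [0, 0, -0.0025, 0, 255], [0, 0, 0, 0, 255], [0, 0, 0, 0, 255], [0, 0, 0, 0, 255]],
])

```text
time_s: 35.85
ee_pos: [554.2, 0.5, 125.9]
ee_rot: [-0.0, 1.0, -0.0, -0.0]
wrist_force: [-0.5, 0.4, -2.3]
finger_gap: 0.179
```

```bash
python3 servo.py c16.pkl
```

```text
35.95 [5.54249522e+02 4.83233604e-01 1.25939423e+02] [ 0.37739087 -0.01706012 -2.14156703]
[[580 583 590 595 582 583 563 554 551 541 523 431 278 326 468 542 564 564
  558 549 560 554 544]
 [567 582 594 573 577 576 555 556 558 551 524 421 249 309 456 561 562 543
  543 552 547 558 558]
 [571 581 587 590 579 570 566 552 554 556 520 434 259 300 479 559 567 546
  549 546 556 552 560]
 [576 576 580 583 585 579 560 556 548 542 520 420 252 303 468 550 555 550
  555 554 557 544 560]
 [581 576 592 590 585 572 567 549 545 543 533 407 256 316 479 550 555 549
  550 550 551 561 543]
 [572 577 584 584 580 569 562 554 552 543 525 413 254 300 469 551 562 559
  551 540 545 552 560]
 [569 578 581 588 581 568 562 552 544 553 520 435 261 295 464 549 558 554
  557 544 541 544 549]
 [574 570 572 592 582 567 557 544 547 540 519 434 254 304 483 551 547 547
  545 547 546 554 551]
 [577 568 582 578 581 574 556 568 551 545 528 413 248 311 468 549 554 551
  545 551 544 543 538]
 [579 584 584 583 574 575 561 550 550 536 518 420 254 294 474 552 560 545
  555 547 548 544 542]
 [567 573 594 579 582 575 566 552 553 5
[... 2344 characters left out ...]
 577 574
  541 473]
 [541 546 524 483 471 465 459 434 226 457 355 207 119 308 551 570 553 554
  559 568]
 [540 558 552 500 494 403 364 385 260 600 435 191 359 428 415 405 454 534
  534 556]
 [535 542 532 460 408 270 361 374 425 482 373 373 533 495 421 383 392 499
  520 528]
 [547 521 477 385 295 283 446 512 513 370 410 491 524 531 528 534 479 520
  521 532]
 [513 471 422 371 302 294 360 434 396 399 524 530 529 525 525 529 529 540
  526 487]
 [404 398 399 363 281 279 283 290 309 362 431 448 457 487 503 491 506 477
  446 390]
 [350 374 400 392 303 288 281 282 277 281 319 321 356 389 396 388 390 353
  321 355]
 [339 360 386 381 315 272 279 282 279 268 293 305 305 313 305 296 297 301
  332 368]]
```

Call:
send_rows([
  [[0.0005, -0.0003, 0, 0, 255], [0, 0, 0, 0, 255], [0, 0, -0.001, 0, 255], [0, 0, 0, 0, 255], [0, 0, 0, 0, 255]],
])

```text
time_s: 36.37
ee_pos: [555.0, 0.2, 125.2]
ee_rot: [-0.0, 1.0, -0.0, 0.0]
wrist_force: [-0.3, -0.0, 0.3]
finger_gap: 0.175
```

Call:
send_rows([
  [[0, 0, -0.0005, 0, 255], [0, 0, 0, 0, 255], [0, 0, 0, 0, 255]],
])

```text
time_s: 36.62
ee_pos: [555.0, 0.2, 124.8]
ee_rot: [0.0, 1.0, -0.0, 0.0]
wrist_force: [0.5, -0.2, 0.8]
finger_gap: 0.179
```

```bash
python3 servo.py c17.pkl | head -26
```

```text
36.7167 [5.55042789e+02 1.72454926e-01 1.24784728e+02] [-0.17007022 -0.22682279  2.49029542]
[[583 577 589 582 583 568 551 554 552 552 537 489 459 499 532 545 554 553
  557 554 559 556 560]
 [570 588 592 575 585 571 560 560 548 541 520 417 302 417 508 554 557 546
  555 554 539 559 561]
 [576 586 583 578 572 569 552 553 554 546 506 357 222 384 512 548 557 563
  560 547 546 548 546]
 [571 576 599 576 585 568 555 550 552 550 497 338 231 367 507 562 545 549
  558 551 546 554 563]
 [577 581 585 583 576 568 560 545 548 544 513 342 232 368 512 548 546 550
  559 552 543 547 551]
 [577 582 578 590 577 570 560 551 552 546 495 341 228 390 512 555 558 549
  555 555 549 558 556]
 [581 577 588 589 569 572 555 552 546 541 504 335 232 389 521 557 559 548
  557 544 538 553 548]
 [577 578 577 580 578 572 560 547 550 555 500 339 220 382 509 554 557 553
  541 545 542 552 555]
 [579 576 592 579 573 567 558 554 552 537 502 343 230 385 506 557 546 552
  550 537 555 555 558]
 [574 572 583 584 577 567 557 559 547 549 509 347 223 375 502 560 556 550
  547 560 546 545 555]
 [581 564 586 580 574 564 559 550 558 556 525 356 243 384 523 569 571 554
  557 563 556 558 570]
 [572 586 588 591 573 567 550 564 566 565 543 381 261 407 543 605 604 590
  580 592 586 570 577]
 [570 578 581 594 580 574 576 594 595 587 538 400 269 424 558 611 624 601
```

Run:
```python
from h import *
import pickle
w,sc=pickle.load(open('c17.pkl','rb'));c=w['image'].astype(int).sum(2)
print(c[201:213,318:334]); print(c[200:212,[315,316,317,332,333,334]].mean(1))
```

```text
[[567 550 564 566 565 543 381 261 407 543 605 604 590 580 592 586]
 [574 576 594 595 587 538 400 269 424 558 611 624 601 601 609 612]
 [581 589 609 600 567 507 372 252 418 541 577 575 561 581 609 626]
 [520 523 548 540 503 418 294 216 353 460 493 484 475 504 545 555]
 [352 344 362 371 341 311 222 167 254 294 328 317 333 335 359 376]
 [320 315 288 247 226 225 225 217 174 172 192 183 205 226 263 257]
 [496 503 461 368 288 234 225 197 158 193 216 247 248 307 319 312]
 [608 615 584 487 357 263 225 193 170 191 273 329 341 316 339 333]
 [616 622 599 517 383 281 265 249 221 251 296 337 334 339 343 330]
 [606 612 591 525 444 415 394 385 343 336 348 350 354 332 345 332]
 [595 581 570 521 480 466 459 452 402 398 376 388 378 344 335 345]
 [563 559 540 506 493 477 473 441 427 410 398 385 382 354 344 339]]
[569.5        583.33333333 596.16666667 602.5        531.33333333
 357.33333333 276.83333333 386.33333333 460.         459.83333333
 461.16666667 452.83333333]
```

Tip in contact on the cross (cross at (325,205.8), nose centred at 325). Pressing.

Call:
send_rows([
  [[0, 0, -0.001, 0, 255], [0, 0, -0.001, 0, 255], [0, 0, -0.001, 0, 255], [0, 0, -0.001, 0, 255], [0, 0, 0, 0, 255]],
])

```text
time_s: 37.13
ee_pos: [555.3, 0.2, 121.4]
ee_rot: [0.0, 1.0, -0.0, 0.001]
wrist_force: [-1.8, -0.2, 7.7]
finger_gap: 0.176
```

Call:
send_rows([
  [[0, 0, -0.002, 0, 255], [0, 0, -0.002, 0, 255], [0, 0, -0.0018, 0, 255], [0, 0, 0, 0, 255], [0, 0, 0, 0, 255]],
])

```text
time_s: 37.55
ee_pos: [555.0, 0.2, 114.9]
ee_rot: [-0.0, 1.0, -0.0, 0.0]
wrist_force: [-0.7, 0.1, 2.7]
finger_gap: 0.183
```

Call:
send_rows([
  [[0, 0, 0.01, 0, 255], [0, 0, 0.015, 0, 255], [0, 0, 0.02, 0, 255], [0, 0, 0.015, 0, 255], [0, 0, 0, 0, 255]],
])

```text
time_s: 37.97
ee_pos: [556.6, 0.1, 177.9]
ee_rot: [0.0, 1.0, -0.0, 0.003]
wrist_force: [0.3, -0.2, -1.3]
finger_gap: 0.175
```

Call:
send_rows([
  [[0.0246, -0.0192, 0, 0, 255], [0.0246, -0.0192, 0, 0, 255], [0.0246, -0.0192, 0, 0, 255], [0.0246, -0.0192, 0, 0, 255], [0.0242, -0.0189, 0, 0, 255]],
])

```text
time_s: 38.38
ee_pos: [677.3, -96.3, 172.7]
ee_rot: [-0.0, 1.0, -0.0, -0.001]
wrist_force: [-0.3, 0.0, -1.3]
finger_gap: 0.173
```

Call:
send_rows([
  [[0, 0, 0, 0, 255], [0, 0, -0.01, 0, 255], [0, 0, -0.01, 0, 255], [0, 0, 0, 0, 255], [0, 0, 0, 0, 255]],
])

```text
time_s: 38.8
ee_pos: [674.9, -94.4, 152.1]
ee_rot: [-0.001, 1.0, -0.0, -0.002]
wrist_force: [-0.0, 0.2, -2.0]
finger_gap: 0.182
```

Call:
send_rows([
  [[0, 0, -0.01, 0, 255], [0, 0, -0.01, 0, 255], [0, 0, -0.007, 0, 255], [0, 0, -0.001, 0, 255], [0, 0, 0, 0, 255]],
])

```text
time_s: 39.22
ee_pos: [676.4, -95.2, 125.3]
ee_rot: [-0.0, 1.0, -0.0, -0.001]
wrist_force: [0.3, 0.1, -1.8]
finger_gap: 0.178
```

Call:
send_rows([
  [[0, 0, -0.002, 0, 255], [0, 0, -0.002, 0, 255], [0, 0, -0.002, 0, 255], [0, 0, 0, 0, 255], [0, 0, 0, 0, 255]],
])

```text
time_s: 39.63
ee_pos: [677.4, -95.6, 120.7]
ee_rot: [0.0, 1.0, -0.0, 0.0]
wrist_force: [0.5, -0.2, -2.1]
finger_gap: 0.178
```

Call:
send_rows([
  [[0, 0, -0.002, 0, 255], [0, 0, -0.002, 0, 255], [0, 0, -0.002, 0, 255], [0, 0, 0, 0, 255], [0, 0, 0, 0, 255]],
])

```text
time_s: 40.05
ee_pos: [677.1, -95.5, 114.3]
ee_rot: [-0.0, 1.0, -0.0, -0.0]
wrist_force: [-0.8, -0.5, -2.1]
finger_gap: 0.177
```

Call:
send_rows([
  [[0, 0, -0.003, 0, 255], [0, 0, -0.003, 0, 255], [0, 0, -0.003, 0, 255], [0, 0, 0, 0, 255], [0, 0, 0, 0, 255]],
])

```text
time_s: 40.47
ee_pos: [676.9, -95.5, 105.0]
ee_rot: [-0.0, 1.0, -0.0, -0.001]
wrist_force: [1.0, 0.2, -1.9]
finger_gap: 0.178
```

Call:
send_rows([
  [[0, 0, -0.002, 0, 255], [0, 0, -0.001, 0, 255], [0, 0, 0, 0, 255], [0, 0, 0, 0, 255]],
])

```text
time_s: 40.8
ee_pos: [677.5, -95.5, 102.7]
ee_rot: [0.0, 1.0, -0.0, 0.0]
wrist_force: [-0.2, 0.2, -1.7]
finger_gap: 0.178
```

Call:
send_rows([
  [[0, 0, 0, 0, 150], [0, 0, 0, 0, 60], [0, 0, 0, 0, 0], [0, 0, 0, 0, 0], [0, 0, 0, 0, 0]],
])

```text
time_s: 41.22
ee_pos: [677.5, -95.5, 102.9]
ee_rot: [0.0, 1.0, -0.0, 0.0]
wrist_force: [0.2, 0.3, 0.7]
finger_gap: 0.531
```

Call:
send_rows([
  [[0, 0, 0, 0, 0], [0, 0, 0.015, 0, 0], [0, 0, 0.03, 0, 0], [0, 0, 0.035, 0, 0], [0, 0, 0, 0, 0]],
])

```text
time_s: 41.63
ee_pos: [682.1, -96.3, 192.5]
ee_rot: [0.001, 1.0, -0.0, 0.007]
wrist_force: [1.0, 0.6, 1.7]
finger_gap: 0.907
```

Call:
send_rows([
  [[-0.037, 0.016, 0, 0, 0], [-0.037, 0.016, 0, 0, 0], [-0.037, 0.016, 0, 0, 0], [-0.037, 0.016, 0, 0, 0], [-0.037, 0.016, 0, 0, 0]],
])

```text
time_s: 42.05
ee_pos: [491.0, -15.0, 183.6]
ee_rot: [0.0, 1.0, -0.001, 0.001]
wrist_force: [0.6, 0.6, 0.3]
finger_gap: 0.993
```

Call:
send_rows([
  [[-0.0352, 0.0155, 0, 0, 0], [0, 0, 0, 0, 0], [0, 0, 0, 0, 0]],
])

```text
time_s: 42.3
ee_pos: [455.8, 0.6, 183.5]
ee_rot: [0.0, 1.0, 0.0, 0.001]
wrist_force: [1.1, -0.2, 0.8]
finger_gap: 0.995
```

Run:
```python
from h import *
import pickle
w=snap('wrist');t=snap('top');sc=snap('scene');pickle.dump((w,sc,t),open('c18.pkl','wb'));s=status.observe();print(s['time_s'],s['ee_pos'])
w0,s0,t0=pickle.load(open('c11.pkl','rb'));t1=pickle.load(open('c12.pkl','rb'))[2]
for n,A,B,(u0,v0,u1,v1) in(('board paddle',w0,w,(280,50,370,230)),('tray now vs placed',t1,t,(410,200,515,350)),('punch scene',s0,sc,(300,195,350,260)),('tray R wrist',w0,w,(500,50,610,235))):
    P=[cv2.cvtColor(c['image'][v0:v1,u0:u1],cv2.COLOR_RGB2GRAY).astype(np.float32) for c in(A,B)];print(n,cv2.phaseCorrelate(*P),np.abs(P[0]-P[1]).mean())
```

```text
42.45 [ 4.59035577e+02 -3.82731460e-01  1.84059713e+02]
board paddle ((-0.3155058252576879, -0.4641259329840466), 1.0247657396763932) 3.785
tray now vs placed ((4.789552636617472, 4.314006966236775), 0.6094045988718668) 21.36108
punch scene ((0.07938949424599429, -0.22184255358595095), 0.9708140513632033) 3.2356923
tray R wrist ((-0.015039849787171988, 0.26391572359344195), 0.3093279457754559) 21.757837
```

Run:
```python
from h import *
import pickle
w,sc,t=pickle.load(open('c18.pkl','rb'));t1=pickle.load(open('c12.pkl','rb'))[2]
g=[cv2.GaussianBlur(cv2.cvtColor(c['image'],cv2.COLOR_RGB2GRAY),(3,3),0) for c in(t1,t)]
M=np.array([[1,0,4.8],[0,1,4.3]],np.float32);m=np.zeros_like(g[0]);m[205:350,413:508]=255
r,M=cv2.findTransformECC(g[0],g[1],M,cv2.MOTION_EUCLIDEAN,(3,200,1e-6),m,5)
print(r,M,np.degrees(np.arctan2(M[1,0],M[0,0])));
p=lambda u,v:(M@np.array([u,v,1]))
for uv in((421.5,214),(489,213.5),(463.6,262)):print(uv,p(*uv),onz(t,*uv,15),onz(t,*p(*uv),15))
im=np.zeros((600,800,3),np.uint8);im[:,:400]=cv2.resize(t['image'][195:355,405:512],(400,600),interpolation=cv2.INTER_CUBIC);im[:400,400:]=cv2.resize(w['image'][30:240,430:640],(400,400),interpolation=cv2.INTER_CUBIC)
cv2.imwrite('pics/cr18.png',im[:,:,::-1])
```

```text
0.860285247790197 [[ 9.9999994e-01 -2.6366281e-04  5.0348988e+00]
 [ 2.6366281e-04  9.9999994e-01  3.6594939e+00]] 0.015106766
(421.5, 214) [426.47844979 217.77061504] [ 600.58521615 -216.41722787   15.        ] [ 591.79199943 -226.94547093   15.        ]
(489, 213.5) [493.9785776  217.28841231] [ 598.22977047 -365.34621685   15.        ] [ 589.46955784 -375.4711761    15.        ]
(463.6, 262) [468.56579147 265.78171238] [ 492.2196421  -301.32323386   15.        ] [ 483.84492163 -311.38746624   15.        ]
```

View pics/cr18.png

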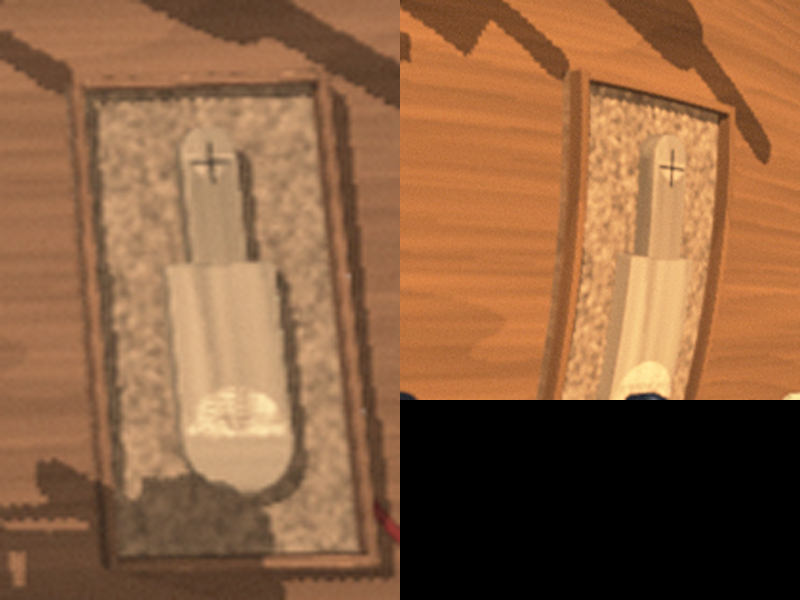

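Tray and first paddle were knocked together by about (−9,−10) mm with no rotation; the board paddle is undisturbed. Second paddle target: TCP (448,−299).

Call:
send_rows([
  [[0, 0, -0.035, 0, 0], [0, 0, -0.04, 0, 0], [0, 0, -0.04, 0, 0], [0, 0, -0.028, 0, 0], [0, 0, -0.012, 0, 0]],
], grip_force=30)

```text
time_s: 42.87
ee_pos: [455.5, -0.5, 23.5]
ee_rot: [-0.0, 1.0, -0.001, -0.003]
wrist_force: [-0.5, 0.5, 0.4]
finger_gap: 0.998
```

Call:
send_rows([
  [[0, 0, 0, 0, 0], [0, 0, 0, 0, 0], [0, 0, 0, 0, 255], [0, 0, 0, 0, 255], [0, 0, 0, 0, 255]],
])

```text
time_s: 43.28
ee_pos: [458.2, -0.2, 28.2]
ee_rot: [0.0, 1.0, -0.001, 0.001]
wrist_force: [0.7, -0.1, 0.0]
finger_gap: 0.796
```

Call:
send_rows([
  [[0, 0, 0, 0, 255], [0, 0, 0, 0, 255], [0, 0, 0, 0, 255], [0, 0, 0, 0, 255], [0, 0, 0, 0, 255]],
])

```text
time_s: 43.7
ee_pos: [457.8, -0.1, 28.1]
ee_rot: [0.0, 1.0, -0.0, 0.001]
wrist_force: [0.8, -1.3, 2.8]
finger_gap: 0.703
```

Call:
send_rows([
  [[0, 0, 0.01, 0, 255], [0, 0, 0.025, 0, 255], [0, 0, 0.035, 0, 255], [-0.0015, -0.02, 0.02, 0.3, 255], [-0.0015, -0.03, 0, 0.3, 255]],
])

```text
time_s: 44.12
ee_pos: [457.5, -49.4, 123.0]
ee_rot: [0.0, 1.0, 0.007, 0.004]
wrist_force: [1.3, 0.0, -0.7]
finger_gap: 0.696
```

Call:
send_rows([
  [[-0.0015, -0.036, 0, 0.3, 255], [-0.0015, -0.036, 0, 0.3, 255], [-0.0015, -0.036, 0, 0.3, 255], [-0.0014, -0.036, 0, 0.2, 255], [0, -0.036, 0, 0, 255]],
])

```text
time_s: 44.53
ee_pos: [447.1, -231.2, 117.9]
ee_rot: [-0.0, 1.0, 0.014, -0.0]
wrist_force: [0.9, -0.8, -1.8]
finger_gap: 0.698
```

Call:
send_rows([
  [[0, -0.036, 0, 0, 255], [0, -0.0334, 0, 0, 255], [0, 0, 0, 0, 255], [0, 0, 0, 0, 255], [0, 0, 0, 0, 255]],
])

```text
time_s: 44.95
ee_pos: [447.5, -298.6, 117.3]
ee_rot: [-0.001, 1.0, 0.014, -0.001]
wrist_force: [-0.4, 0.1, -1.7]
finger_gap: 0.698
```

Run:
```python
from h import *
import pickle
b=pickle.load(open('c18.pkl','rb'))[2];t=snap('top');s=status.observe();print(s['ee_pos'],s['ee_rot'],s['finger_gap'])
for (u0,v0,u1,v1) in ((412,204,515,232),(412,204,450,228)):
    A=[cv2.cvtColor(c['image'][v0:v1,u0:u1],cv2.COLOR_RGB2GRAY).astype(np.float32) for c in(b,t)]
    print(cv2.phaseCorrelate(*A),np.abs(A[0]-A[1]).mean())
```

```text
[ 447.58345217 -298.0881388   117.23303818] [-7.68850803e-04  9.99894520e-01  1.44889962e-02 -6.53337029e-04] 0.6986207276543716
((0.097142187913839, 0.08044605636048985), 0.9235428710042695) 3.7201803
((-0.0702528679266976, -0.10274318811711858), 1.0125480487942695) 3.3541667
```

Call:
send_rows([
  [[0, 0, -0.03, 0, 255], [0, 0, -0.025, 0, 255], [0, 0, -0.015, 0, 255], [0, 0, -0.005, 0, 255], [0, 0, 0, 0, 255]],
])

```text
time_s: 45.42
ee_pos: [447.0, -297.0, 41.0]
ee_rot: [-0.001, 1.0, 0.015, -0.002]
wrist_force: [-0.5, -0.3, -1.1]
finger_gap: 0.7
```

Call:
send_rows([
  [[0, 0, -0.001, 0, 255], [0, 0, -0.001, 0, 255], [0, 0, 0, 0, 255], [0, 0, 0, 0, 255]],
])

```text
time_s: 45.75
ee_pos: [449.0, -299.9, 41.8]
ee_rot: [0.001, 1.0, 0.014, 0.001]
wrist_force: [0.0, -0.1, -1.6]
finger_gap: 0.699
```

Call:
send_rows([
  [[0, 0, -0.001, 0, 255], [0, 0, 0, 0, 255], [0, 0, 0, 0, 255]],
])

```text
time_s: 46.0
ee_pos: [448.3, -299.6, 39.8]
ee_rot: [0.0, 1.0, 0.014, 0.0]
wrist_force: [-0.1, -0.3, -1.1]
finger_gap: 0.703
```

Call:
send_rows([
  [[0, 0, -0.001, 0, 255], [0, 0, 0, 0, 255], [0, 0, 0, 0, 255]],
])

```text
time_s: 46.25
ee_pos: [448.4, -299.7, 39.1]
ee_rot: [0.0, 1.0, 0.014, 0.0]
wrist_force: [-2.5, 0.3, 4.6]
finger_gap: 0.698
```

Call:
send_rows([
  [[0, 0, -0.0005, 0, 255], [0, 0, 0, 0, 255], [0, 0, 0, 0, 255]],
])

```text
time_s: 46.5
ee_pos: [448.4, -299.6, 39.1]
ee_rot: [0.0, 1.0, 0.014, 0.0]
wrist_force: [-3.0, 1.8, 7.4]
finger_gap: 0.7
```

Contact. Releasing, retreating clear and checking.

Call:
send_rows([
  [[0, 0, 0.0005, 0, 120], [0, 0, 0, 0, 45], [0, 0, 0, 0, 45], [0, 0, 0, 0, 45], [0, 0, 0, 0, 45]],
])

```text
time_s: 46.92
ee_pos: [448.2, -299.4, 38.3]
ee_rot: [-0.0, 1.0, 0.014, -0.0]
wrist_force: [-0.5, -0.3, -0.0]
finger_gap: 0.824
```

Call:
send_rows([
  [[0, 0, 0, 0, 45], [0, 0, 0.02, 0, 45], [0, 0, 0.04, 0, 45], [0, 0, 0.04, 0, 45], [0, 0, 0.04, 0, 45]],
])

```text
time_s: 47.33
ee_pos: [447.6, -298.9, 179.4]
ee_rot: [-0.001, 1.0, 0.014, -0.001]
wrist_force: [0.5, -0.3, -0.7]
finger_gap: 0.824
```

Call:
send_rows([
  [[0, 0.04, 0.02, 0, 45], [0, 0.04, 0.01, 0, 45], [0, 0.04, 0, 0, 45], [0, 0.04, 0, 0, 45], [0, 0.04, 0, 0, 45]],
])

```text
time_s: 47.75
ee_pos: [448.1, -100.7, 207.8]
ee_rot: [0.0, 1.0, 0.014, 0.001]
wrist_force: [0.8, -0.3, 0.5]
finger_gap: 0.824
```

Call:
send_rows([
  [[0, 0.04, 0, 0, 45], [0, 0.04, 0, 0, 45], [0, 0, 0, 0, 45], [0, 0, 0, 0, 45], [0, 0, 0, 0, 45]],
])

```text
time_s: 48.17
ee_pos: [448.3, -22.3, 207.2]
ee_rot: [0.0, 1.0, 0.015, 0.0]
wrist_force: [-0.6, -0.0, 0.2]
finger_gap: 0.823
```

Run:
```python
from h import *
import pickle
w=snap('wrist');t=snap('top','t19.png');sc=snap('scene','s19.png');pickle.dump((w,sc,t),open('c19.pkl','wb'));s=status.observe();print(s['time_s'],s['ee_pos'],s['wrist_force'])
_,s0,t0=pickle.load(open('c18.pkl','rb'))
a,b=pickle.load(open('c0.pkl','rb'))
G=lambda c,q:cv2.cvtColor(c['image'][q[1]:q[3],q[0]:q[2]],cv2.COLOR_RGB2GRAY).astype(np.float32)
for n,A,B,q in(('tray rim top',t0,t,(415,205,445,345)),('tray rim right',t0,t,(488,205,515,340)),('punch scene',b,sc,(300,195,350,260)),('mug scene',b,sc,(375,145,425,205)),('mallet',b,sc,(260,205,315,345)),('tray scene',s0,sc,(75,235,255,350))):
    P=G(A,q),G(B,q);print(n,np.round(cv2.phaseCorrelate(*P),2),np.abs(P[0]-P[1]).mean())
# blade/handle outline of the upper paddle in top view (z=44): bright pale mask vs cork by local smoothness
h=cv2.cvtColor(t['image'],cv2.COLOR_RGB2HSV);g=cv2.cvtColor(t['image'],cv2.COLOR_RGB2GRAY)
print('predicted cross px',proj(t,[448.3+98,-299.5+2.7,44]))
u,v=proj(t,[448.3+98,-299.5+2.7,44]).astype(int);print(g[v-8:v+9,u-12:u+13])
```

```text
48.3167 [448.33340436 -23.56746135 207.18299824] [0.59995732 0.3653843  0.04692469]Traceback (most recent call last):
  File "<stdin>", line 8, in <module>
    return _wrapfunc(a, 'round', decimals=decimals, out=out)
    return _wrapit(obj, method, *args, **kwds)
    conv = _array_converter(obj)
ValueError: setting an array element with a sequence. The requested array has an inhomogeneous shape after 1 dimensions. The detected shape was (2,) + inhomogeneous part.
```

Run:
```python
from h import *
import pickle
w,sc,t=pickle.load(open('c19.pkl','rb'))
_,s0,t0=pickle.load(open('c18.pkl','rb'))
a,b=pickle.load(open('c0.pkl','rb'))
G=lambda c,q:cv2.cvtColor(c['image'][q[1]:q[3],q[0]:q[2]],cv2.COLOR_RGB2GRAY).astype(np.float32)
for n,A,B,q in(('tray rim left',t0,t,(415,205,445,345)),('tray rim right',t0,t,(488,205,515,330)),('punch scene',b,sc,(300,195,350,260)),('mug scene',b,sc,(375,145,425,205)),('mallet',b,sc,(260,205,315,345)),('tray scene',s0,sc,(75,235,255,350))):
    P=G(A,q),G(B,q);d,r=cv2.phaseCorrelate(*P);print(n,np.round(d,2),round(r,2),np.abs(P[0]-P[1]).mean())
p=proj(t,[448.3+98,-299.5+2.7,44]);print('predicted cross px',p)
u,v=p.astype(int);print(cv2.cvtColor(t['image'],cv2.COLOR_RGB2GRAY)[v-8:v+9,u-11:u+12])
# warped blade check: expected outline corners in the scene & top
```

```text
tray rim left [0.3  0.06] 0.59 7.8661904
tray rim right [0.57 0.63] 0.76 6.238815
punch scene [0.15 0.01] 0.98 5.439077
mug scene [-0.13 -0.  ] 0.98 6.114333
mallet [0.02 0.04] 0.99 4.2544155
tray scene [-0.13 -0.08] 0.51 12.074492
predicted cross px [463.96913097 236.30113083]
[[143 147 145 148 146 137 145 168 171 161 160 159 162 163 160 154 152 162
  164 159 151 151 153]
 [149 153 139 132 138 146 167 172 172 163 161 161 164 163 161 161 153 154
  153 155 151 146 146]
 [153 149 135 131 141 160 170 172 176 164 161 162 162 162 163 162 156 151
  153 156 149 144 146]
 [146 138 131 133 150 173 167 172 174 165 149 131 142 162 163 161 161 152
  149 155 148 143 147]
 [137 135 136 137 158 177 167 175 174 164 147 117 130 161 164 163 158 155
  150 140 139 135 139]
 [130 135 132 135 159 176 166 172 172 169 147 113 131 162 161 162 158 157
  149 127 128 128 130]
 [131 136 134 124 157 178 169 171 174 167 156 127 121 157 157 161 155 155
  140 120 125 121 125]
 [127 142 137 120 151 172 157 159 167 163 164 142 109 147 146 150 150 152
  142 110 111 127 131]
 [125 135 136 115 150 164 126 118 126 123 129 108  74  95  95  99 103 118
  130 110  93 118 139]
 [117 134 136 112 150 169 144 144 148 130 123  96  99 150 160 137 137 144
  142 119  86 100 114]
 [113 130 131 112 151 176 160 164 172 163 151 122 108 158 177 163 164 157
  147 131  90  89  89]
 [111 131 130 113 150 175 159 152 163 162 154 129 104 150 171 157 155 153
  154 131  85  95  92]
 [115 123 128 113 145 175 161 149 148 151 148 127  97 129 152 149 146 150
  155 134  86  90  93]
 [117 121 121 110 137 162 155 149 146 146 152 136 105 120 147 145 147 151
  155 137  80  90  93]
 [118 115 121 118 130 155 155 149 147 149 149 145 140 143 144 145 150 151
  150 133  84  84  90]
 [120 111 123 122 122 147 157 149 145 146 152 150 150 149 144 144 145 147
  151 133  88  89  93]
 [124 108 128 129 116 141 156 148 144 147 152 149 150 150 144 144 147 150
  151 137 100  89  91]]
```

The upper paddle's cross appears at (464.5,236), against a predicted (464.0,236.3) for lying flat on the first paddle. The punch, mug and mallet have not moved. Handing in.

```bash
python3 -c "
from h import *
print(job.finish_job())"
```

```text
the job is handed in; nothing more can be done
None
```

I punched both paddles in the run, stacked them in the tray, and stood the punch back in its block. I handed the job in at about 48 s. paddle1 was absent: the jar and mug were both there, and the pile's top measured about 48 mm, which is two paddles.

**Punching:** for paddle2 and then paddle3 I laid it on the board, set the tip on the cross by wrist camera to about 0.5 mm, and pressed about 10 mm. Each time the push climbed to about 10 N and then fell to about 5 N, which I read as the snap. I could not read the nose position directly, and no picture resolved the mark separately from the pencil lines.

**Tray:** it was knocked about 9 mm in x and 10 mm in y, with paddle2 in it, before the second placing. I measured the shift and moved the second target to match.

**Last checks:**
- The upper paddle's cross was within 1 pixel of where it should be lying flat on the first.
- The punch, mug and mallet were within 0.2 pixel of their starting places.
- The tray rim was within about 0.9 pixel of its place before the second paddle went in. Part of that comparison is disturbed by the new paddle and shadows.
- The gripper was well clear of everything.

**Disagreements:** the wrist and scene cameras differed by about 2 mm in x on the first cross, so I trusted the tip and cross seen together in the wrist view. My colour mask for the tray floor failed, so I used tray corners picked by eye from two views. All 16 picture views were used before the end, so the final checks are numerical only.

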